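Clear a jammed tote from the scan tunnel with the pull hook

ROBOT

A 7-joint arm with a two-finger parallel gripper is mounted at the origin on the work surface. World frame = base frame: x ahead of the robot, y to its left, z up, the work surface at z = 0. Lengths are in m, angles in rad, forces in N, time in s.
With the tool pointing down it reaches from about 0.35 to 0.9 m from the base axis. Payload 8.1 kg.
Tool frame: the origin (TCP) lies midway between the tips of the shut fingers; the grasp point (between the pads) lies 19 mm behind it; z points along the fingers, y is the direction in which the jaws open and shut (so a half turn about z gives the same grasp; the last joint's range is limited). The gripper opens to 92 mm and grips with 3 to 60 N. Pads are 19 mm wide; open, the fingers measure 130 mm over their backs; the gripper's body (75 mm by 190 mm) begins 47 mm behind the grasp point.
Start: joints at [1.149, 0.434, 0.025, 1.573, -0.012, 1.134, -0.075], TCP at [0.196, -0.594, 0.227] pointing down, gripper open.
Joint ranges: [-2.62, 2.62], [-0.44, 2.09], [-1.27, 1.32], [0.08, 2.57], [-1.32, 4.46], [0.12, 2], [-2.74, 2.74]. Speed limits (rad/s): [2.22, 2.22, 3.01, 3.01, 3.14, 3.14, 3.14].

INTERFACE

Orientations are given as a rotation vector (axis times angle).
In Python, from cell import monitor, get_image, get_calibration, workorder, look_for, masks_of gives the robot as it stands.
- The arm moves only by the shell command python3 -m crank 'ROWS' [FORCE]. ROWS is JSON, a list of rows, each a list of 3 entries, a list of its own where there are three numbers: the shift along the tool's x, y, z in cm, then the turn about the tool's z in degrees, then the closure in counts, from 0 (fully open) to 255 (shut). A call has 1 to 5 rows; each row shifts and turns the commanded pose from where the row before left it, along the tool's axes as they then stand; what a row does not reach is not made up. A row lasts 1/10 s, in which the tool goes at most 50 mm and 8.59 degrees, less where a joint would pass 70% of its speed; a pose out of reach is approached as far as the arm can. A call with a gripper value outside its range is refused whole. The fingers move at their own pace and stop on an object; FORCE is the grip in N (left out, the last holds). Time passes only in rows, so rows that do not move let the fingers close. It gives the time, the measured TCP pose, the force and the opening at its end, in the units of the state.
- monitor.observe(): the state, without advancing time (a new reading comes with each control period).
- get_image(name): name is "side" or "top"; returns (picture, depth): 480x640x3 uint8, red, green, blue; 480x640 float32, m along the optical axis (not along the pixel's ray), 0 where there is no reading.
- get_calibration(name): a dict with "fx", "fy", "cx", "cy" (pixels), "D" ([k1, k2, p1, p2, k3] as OpenCV has them; the pictures are not rectified), "R" (3x3) and "t" (3): a world point X has camera coordinates R X + t. Camera axes: x right, y down, z forward; pixel columns grow to the right and rows downward; lengths in m; the calibration is good to about 2 mm. A picture is of the moment at which its call begins. get_calibration takes no time and is no camera call.
- workorder.sign_off(): hands the job in, once; it reports no verdict.
Trained networks look in the newest picture that a camera, given by its name, has taken for a name from the list of things; names that differ only in an ending like _2 or _b are one class to them, and where a whole thing is asked for, a point or a joint stands for the part that bears it (a point fixed in the world has none). Each returns a list of dicts, best first, with "score" (0 to 1); they miss things now and then, are a little off and sometimes report something else, mostly with a low value. They report only what shows in the picture. A call takes as long as a camera call. They do not tell look-alikes from the thing itself.
- look_for(label, camera): "location" ([x, y, z] in m, in world coordinates, good to about 4 mm: the middle of the surface that is visible of it).
- masks_of(label, camera): "region" (480x640 bool, what is visible of it).
The state is a dict: "clock": time; "joints": joint angles; "dq": joint speeds; "joint_efforts": joint torques, N m; "position": TCP position; "ee_rot": TCP orientation; "force": force on the tool from outside, world axes, zero at the start; "ft_torque": the same for the moment, N m; "width": opening from 0.0 (shut) to 1.0 (fully open).
Only numpy, scipy, OpenCV 4.12 (cv2) and the standard library are available. Lean on these libraries where they do the work, as an engineer would, in place of code of your own. Each camera call takes 0.05 s, during which the arm holds its last target.

TASK

A blue tote has jammed inside the wire-guarded scan tunnel of the bench conveyor. Push the red emergency stop until it latches, then use the orange-handled pull hook, never the hand, to draw the tote out and bring it gently and squarely up against the yellow end stop, with its parcel still in it. Lay the hook back on its rest and only then twist the emergency stop clockwise so that it springs up again, leaving everything else as it was.

Things in the scene. Friction and masses are not known exactly. Their poses are not given: they have to be found in the camera images.
- conveyor: fixed conveyor, 230 mm wide. Origin on the table, on its centre line; y runs along the belt into the tunnel, x away from the robot. Flat top at z = 90 mm for y -150 to 450 mm (steel plate, then belt); guide rails 30 mm above it leave a 156 mm wide channel. Wire-guarded tunnel over y 61 to 429 mm: side meshes at x -114 and 114 mm, roof wires at z 270 mm, both ends open below a yellow cross-bar
- mouth_bar (a point): middle of the underside of the yellow cross-bar over the tunnel mouth, 198 mm above the table, that is 38 mm above the tote's rim; the bar is 14 mm thick along y (7 mm either side of this point) and 30 mm tall. Above the bar the mouth is closed to the hand. A grey scanner head on the tunnel's far half rises to 313 mm above the table. Axes as the conveyor's
- stop_face (a point): the face of the yellow end stop, on the centre line at the height of the plate; the tote's near wall must end against it. The stop is a low plate 170 mm wide, 12 mm thick, rising 18 mm above the outfeed plate (52 mm lower than the tote's rim), on the -y side of this point, 188 mm from the mouth bar. Axes as the conveyor's
- end_stop: the yellow end stop, 170 x 12 x 22 mm; origin at the middle of its lower edge, 4 mm below the outfeed plate's top, on its face
- tote: open blue tote, 120 (x) by 160 (y) by 70 mm tall, walls 4 mm thick, about 0.3 kg plus its parcel; origin under its centre, -y wall nearest the tunnel mouth. It starts askew on the belt, its -y wall 60 to 105 mm past the mouth bar. The 45 mm inside its -y wall are empty. Sliding it takes roughly 1.5 to 5 N
- tote_rim (a point): middle of the top edge of the tote's -y wall (the wall is 4 mm thick; this point lies at mid thickness); axes as the tote's
- tote_parcel: carton 92 x 82 x 50 mm inside the tote, towards its +y end; origin under its centre
- hook: pull hook, 0.2 kg: orange handle 18 mm wide, 22 mm tall, from y = -45 to 60 mm, then a straight 8 mm steel rod with a square bend down at its end. y runs along the rod towards the bend, z up; origin on the axis inside the handle. Bend at y = 215 mm, its tip reaching 40 mm below the rod's axis. It balances about 48 mm ahead of the origin
- hook_bend (a point): centre of the rod at the bend, (0, 215, 0) mm in the hook's frame
- hook_tip (a point): lowest point of the turned-down tip, (0, 215, -40) mm in the hook's frame
- hook_rest: green two-saddle rest on a dark base, fixed; origin on the table under the hook's origin when the hook lies in it, y along the hook. Saddles under the handle at y = -34 mm and under the rod at y = 125 mm; from y -25 to 115 mm the hook is free for fingers. The hook's axis lies 78 mm above the table; the saddles are flared
- stop_box: yellow emergency stop box, 84 mm square, 58 mm tall, with a red mushroom head; origin under its centre; fixed
- stop_axis (a point): centre of the top of the red mushroom head when it is up, 92 mm above the table. The head is 40 mm across and 18 mm tall, its underside 10 mm above the black collar when up and about 4 mm above it when latched
- stop_press (a joint): how far the mushroom is pushed down, m: 0 up, about 0.0056 when latched (it latches once pushed past 0.0065, which takes 4 to 5 N), end of travel 0.008
- stop_turn (a joint): clockwise turn of the mushroom seen from above, rad: 0 at rest, limit 0.9, spring-returned; beyond about 0.6 the latch lets go and the head springs up as soon as it is free to
- tape_roll: bystander: yellow roll of tape, 96 mm across, 50 mm tall; origin under its centre
- label_roll: bystander: white roll of labels, 76 mm across, 60 mm tall; origin under its centre
- scanner: bystander: grey hand scanner lying down, 50 x 175 x 34 mm; origin under its middle
- carton_a: bystander: carton 130 x 100 x 60 mm; origin under its centre
- carton_b: bystander: carton 60 x 140 x 50 mm; origin under its centre
- pen_pot: bystander: dark pen pot 72 mm across, 90 mm tall, 140 mm with its pens; origin under its centre
Mind the look-alikes: they are no part of the job. Leave any purple look-alike of the stop_box alone.

How it is judged:
On the way, in this order (a step that is already met when the one before it is completed fails the run):
1. the emergency stop is latched down and let go (value of joint stop_press above 0.0045 m and contact force between the fingers and stop_box below 0.2 N), for 0.3 s.
2. the tote is being drawn by the hook (contact force between hook and tote above 0.5 N and distance of tote from where it was at the start of the episode above 0.03 m and value of joint stop_press above 0.0045 m), for 0.1 s.
3. the tote's near wall lies within 5 mm of the end stop, squarely, the stop still latched (y of tote_rim in the frame of stop_face below 0.007 m and angle between the y axis of tote and the y axis of conveyor, either way round below 0.07 rad and value of joint stop_press above 0.0045 m), for 0.2 s.
4. the hook lies in its rest, let go, with the stop still latched (horizontal distance between hook and hook_rest below 0.02 m and z of hook in the frame of hook_rest below 0.083 m and angle between the y axis of hook and the y axis of hook_rest, either way round below 0.08 rad and contact force between the fingers and hook below 0.1 N and value of joint stop_press above 0.0045 m), for 0.2 s.
At the end, for the whole second after the job is handed in: Emergency stop up again (within 1.5 mm). Tote flat on the outfeed plate, near wall within 5 mm of the end stop and square within 4 degrees, parcel inside. Hook bend-down in both saddles of its rest, within 20 mm of its place. Tote and hook at rest (value of joint stop_press below 0.0015 m and y of tote_rim in the frame of stop_face below 0.007 m and angle between the y axis of tote and the y axis of conveyor, either way round below 0.07 rad and z of tote in the frame of conveyor below 0.094 m and angle between tote's own z axis and vertical below 0.05 rad and horizontal distance between tote_parcel and tote below 0.06 m and z of tote_parcel in the frame of tote below 0.03 m and horizontal distance between hook and hook_rest below 0.02 m and z of hook in the frame of hook_rest between 0.073 and 0.083 m and angle between the y axis of hook and the y axis of hook_rest, either way round below 0.08 rad and angle between hook's own z axis and vertical below 0.3 rad and linear speed of each of tote, hook below 0.02 m/s); the robot touches nothing.
It fails at once if the hook touches the tote while the emergency stop is not latched (contact force between hook and tote above 0.3 N and value of joint stop_press below 0.0035 m).
It fails at once if the hand or arm touches the tote (contact force between any of the fingers, the arm and tote above 0.5 N).
It fails at once if the tote is rammed into the end stop with more than 30 N (contact force between tote and end_stop above 30 N).
It fails at once if the tote is tipped by more than 20 degrees (angle between tote's own z axis and vertical above 0.35 rad).
It fails at once if a bystander is pushed more than 25 mm (distance of any of tape_roll, label_roll, scanner, carton_a, carton_b, pen_pot from where it was at the start of the episode above 0.025 m).
It also fails if it takes over 72 s, if anything falls off the work surface, if the arm or the gripper's body presses on something with over 40 N, if the wrist force passes 120 N, or if a joint passes its speed limit or range.

## Working session

There is one attempt and no reset: what is moved stays moved. The work goes in short steps, Python scripts to look and compute and a shell command to move; the robot and the scene stay as the last step left them, time stands still between calls to the robot, and variables do not carry over. Pictures are saved under pics/ and viewed, and the job is handed in when it is done.

```bash
ls -la; mkdir -p pics; python3 - <<'E'
from cell import monitor,get_image,get_calibration
import cv2
s=monitor.observe()
print(s)
for n in("side","top"):
    im,d=get_image(n); cv2.imwrite(f"pics/{n}0.png",im[:,:,::-1]); c=get_calibration(n); print(n,c)
print(monitor.observe()["clock"])
E
```

```text
total 12
drwxr-xr-x  3 agent agent 4096 Dec  7 08:27 .
drwxr-xr-x 23 root  root  4096 Dec  7 08:27 ..
drwxr-xr-x  2 agent agent 4096 Dec  7 08:27 pics
{'clock': 0.0, 'joints': array([ 1.1494141 ,  0.435207  ,  0.02493034,  1.57408565, -0.01161168,
        1.13399002, -0.07505299]), 'dq': array([-0.00035632, -0.00012986, -0.00245584,  0.00058347, -0.00104574,
        0.00031281,  0.00082729]), 'joint_efforts': array([-4.00571316e-04, -6.67846298e+01,  9.85026062e-01, -3.14454961e+01,
       -6.04950730e-02,  4.27916273e-02,  2.06413902e-04]), 'position': array([ 0.19569679, -0.59304064,  0.22595882]), 'ee_rot': array([-3.10028242e+00, -4.98402778e-01,  5.57381062e-04]), 'force': array([-0.09269207,  0.63928267,  0.52266149]), 'ft_torque': array([-0.04740047, -0.0150174 , -0.0242324 ]), 'width': 0.9985334686238777}
side {'fx': 439.170790090994, 'fy': 439.170790090994, 'cx': 315.62931937970694, 'cy': 237.83006792861323, 'D': array([-0.03010128,  0.        ,  0.        ,  0.        ,  0.        ]), 'R': array([[-0.72596182,  0.68772065,  0.0044447 ],
       [ 0.42601797,  0.45476174, -0.78211281],
       [-0.53989641, -0.56589051, -0.62312101]]), 't': array([ 0.34265971, -0.11983889,  1.62074624])}
top {'fx': 541.2172813580561, 'fy': 541.2172813580561, 'cx': 318.2119395002709, 'cy': 239.13430878679878, 'D': array([-0.15959897,  0.        ,  0.        ,  0.        ,  0.        ]), 'R': array([[ 0.0274875 , -0.99955969,  0.01117417],
       [-0.98069688, -0.02913029, -0.19335214],
       [ 0.19359252, -0.00564371, -0.98106579]]), 't': array([0.00894916, 0.50699111, 1.33268233])}
0.1
```

View pics/side0.png

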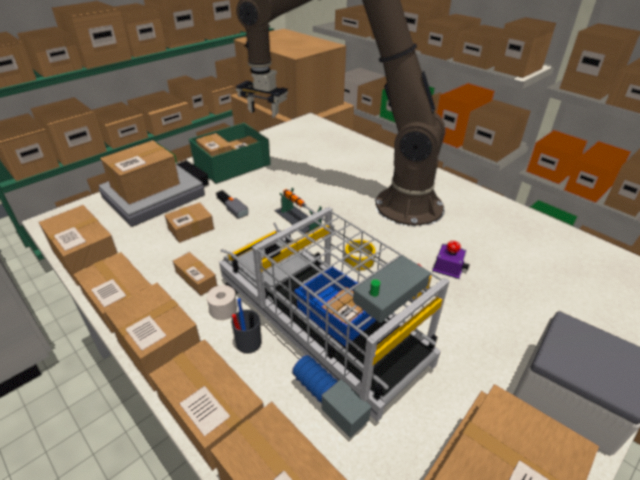

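View pics/top0.png

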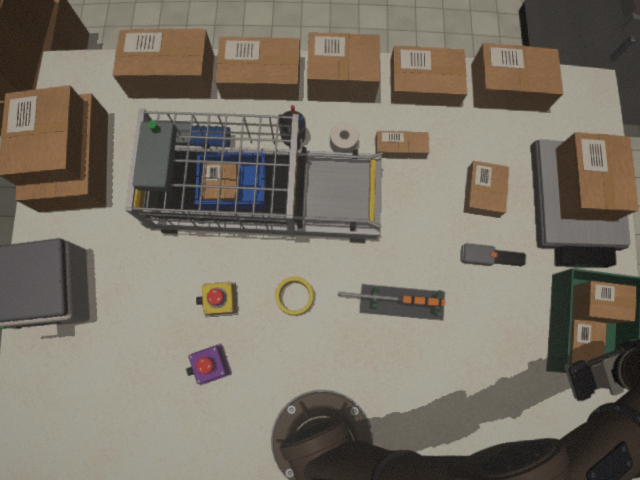

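The top view shows the yellow box with its red head at (216,298) and the purple look-alike at (207,364). The hook lies in its rest at (343–445, 296), bend to the left (+y). The tote is at (230,180), the tunnel mouth bar at (296,170) and the end stop at (375,190). Next I'll measure these.

```bash
cat > h.py <<'E'
import numpy as np,cv2
from cell import *
def deproj(cam,uv,z=None,depth=None):
    c=get_calibration(cam); K=np.array([[c['fx'],0,c['cx']],[0,c['fy'],c['cy']],[0,0,1]])
    uv=np.asarray(uv,float).reshape(-1,1,2)
    n=cv2.undistortPoints(uv,K,np.array(c['D'])).reshape(-1,2); r=np.c_[n,np.ones(len(n))]
    R=np.array(c['R']);t=np.array(c['t'])
    C=-R.T@t; w=r@R
    if depth is not None: return C+w*np.asarray(depth).reshape(-1,1)
    s=(np.asarray(z)-C[2])/w[:,2]
    return C+w*s[:,None]
def proj(cam,X):
    c=get_calibration(cam); K=np.array([[c['fx'],0,c['cx']],[0,c['fy'],c['cy']],[0,0,1]])
    return cv2.projectPoints(np.asarray(X,float).reshape(-1,3),cv2.Rodrigues(np.array(c['R']))[0],np.array(c['t']),K,np.array(c['D']))[0].reshape(-1,2)
def crop(im,u0,v0,u1,v1,s,name):
    cv2.imwrite(name,cv2.resize(im[v0:v1,u0:u1,::-1],None,fx=s,fy=s,interpolation=cv2.INTER_CUBIC))
def cloud(cam,d,m):
    v,u=np.where(m&(d>0)); return deproj(cam,np.c_[u,v],depth=d[v,u])
E
python3 - <<'E'
from h import *
np.set_printoptions(precision=4,suppress=True)
im,d=get_image("top")
crop(im,180,260,330,390,5,"pics/t_stop.png");crop(im,330,260,470,340,5,"pics/t_hook.png");crop(im,120,95,400,250,2.8,"pics/t_conv.png")
for l in("stop_box","hook","hook_rest","tote","tote_parcel","end_stop","conveyor"):
    for r in look_for(l,"top")[:3]: print(l,r['score'],r['location'])
M={}
for l in("stop_box","hook","tote","end_stop","hook_rest","tote_parcel"):
    for i,r in enumerate(masks_of(l,"top")[:2]):
        m=r['region'];M[f"{l}{i}"]=m;P=cloud("top",d,m)
        v,u=np.where(m);print(l,i,r['score'],m.sum(),u.min(),u.max(),v.min(),v.max(),np.median(P,0) if len(P) else '')
np.savez("m0.npz",im=im,d=d,**M)
E
```

```text
stop_box 0.75 [0.3473, 0.2681, 0.0523]
stop_box 0.69 [0.1804, 0.2809, 0.0603]
stop_box 0.56 [0.352, 0.271, 0.0929]
hook 0.92 [0.3573, -0.2047, 0.0884]
hook_rest 0.81 [0.3496, -0.1887, 0.0087]
hook_rest 0.24 [0.3454, 0.2691, 0.0558]
tote 0.67 [0.7691, -0.1938, 0.0497]
tote 0.59 [0.6344, 0.2132, 0.1257]
tote_parcel 0.64 [0.6159, 0.1636, 0.0884]
tote_parcel 0.56 [0.6253, 0.2625, 0.1416]
tote_parcel 0.19 [0.8012, 0.1083, 0.0686]
end_stop 0.61 [0.6233, -0.1069, 0.1028]
conveyor 0.9 [0.6115, 0.167, 0.0923]
conveyor 0.73 [0.7844, -0.0393, 0.0618]
conveyor 0.41 [0.7699, -0.1947, 0.0513]
stop_box 0 0.9 1161 196 236 282 316 [0.3442 0.2657 0.0581]
stop_box 1 0.78 1253 187 230 344 384 [0.1828 0.282  0.0579]
hook 0 0.66 21866 126 381 108 243 [0.6137 0.1675 0.093 ]
hook 1 0.6 564 339 444 293 306 [ 0.3577 -0.2064  0.0857]
tote 0 0.94 2260 195 265 152 209 [0.6316 0.2122 0.1329]
end_stop 0 0.89 308 369 374 159 220 [ 0.6215 -0.1069  0.1072]
hook_rest 0 0.57 2033 359 444 285 320 [ 0.3484 -0.1861  0.0064]
tote_parcel 0 0.78 1105 203 237 163 200 [0.6264 0.265  0.1444]
```

View pics/t_stop.png

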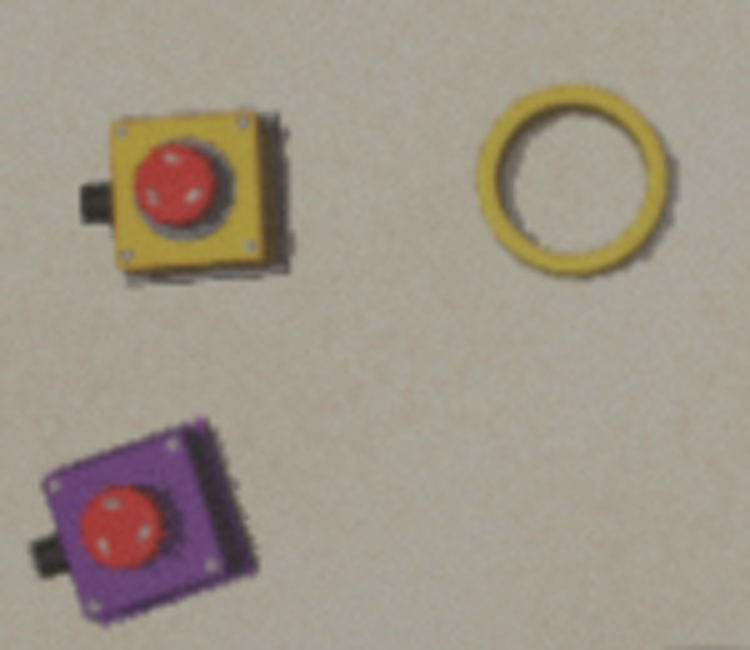

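View pics/t_hook.png

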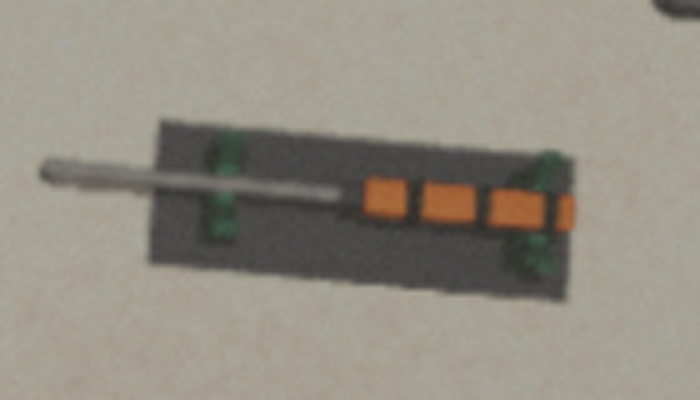

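View pics/t_conv.png

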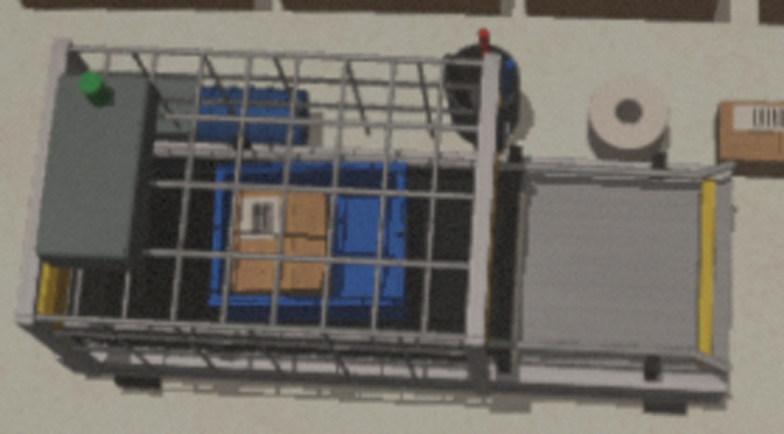

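```bash
python3 - <<'E'
from h import *
np.set_printoptions(precision=4,suppress=True)
f=np.load("m0.npz");im=f['im'];d=f['d'];hsv=cv2.cvtColor(im,cv2.COLOR_RGB2HSV)
red=((hsv[...,0]<6)|(hsv[...,0]>174))&(hsv[...,1]>150)&(hsv[...,2]>100)
m=red.copy();m[:]=0;m[280:318,200:236]=red[280:318,200:236]
v,u=np.where(m);print("red",m.sum(),u.mean(),v.mean(),deproj("top",[[u.mean(),v.mean()]],z=0.088),np.percentile(cloud("top",d,m)[:,2],[50,95]))
h=f['hook1'];v,u=np.where(h);P=deproj("top",np.c_[u,v],z=0.08)
D=cloud("top",d,h);print("hook z pct",np.percentile(D[:,2],[10,50,90]))
c=P.mean(0);w=np.linalg.svd((P-c)[:,:2])[2][0];
if w[1]<0:w=-w
t=(P-c)[:,:2]@w;print("hook dir",w,"yaw of y axis from +y",np.degrees(np.arctan2(-w[0],w[1])),"extent",t.min(),t.max(),t.max()-t.min(), "origin from bend",c[:2]+w*(t.max()-.219),"from back",c[:2]+w*(t.min()+.045), "bend",c[:2]+w*(t.max()-.004))
# rest base
b=f['hook_rest0']|h;v,u=np.where(f['hook_rest0']);Q=cloud("top",d,f['hook_rest0']);print("rest", Q[:,2].min())
mu=cv2.minAreaRect(P[:,:2].astype(np.float32));print(mu)
# end stop
e=f['end_stop0'];v,u=np.where(e);P=deproj("top",np.c_[u,v],z=0.108)
print("endstop",cv2.minAreaRect(P[:,:2].astype(np.float32)),np.percentile(P[:,1],[2,50,98]), np.percentile(cloud("top",d,e)[:,2],[10,50,90]))
# tote
for n,z in(("tote0",.16),("tote_parcel0",.144)):
  e=f[n];D=cloud("top",d,e);print(n,np.percentile(D[:,2],[5,25,50,75,95]))
# rim points: blue with z within 5mm of 0.16
blue=(hsv[...,0]>100)&(hsv[...,0]<125)&(hsv[...,1]>120)
D=deproj("top",np.argwhere(np.ones_like(d))[:,::-1],depth=d.ravel()).reshape(480,640,3)
np.save("D0.npy",D)
r=blue&(D[...,2]>.15)&(D[...,2]<.17)&(np.arange(640)[None]<285)
out=im.copy();out[r]=[255,0,255]
crop(out,180,140,290,220,7,"pics/rim.png")
# rails & plate: 
E
```

```text
red 141 214.56737588652481 296.3333333333333 [[0.349  0.2729 0.088 ]] [0.092  0.0958]
hook z pct [0.0779 0.0857 0.091 ]
hook dir [0.0665 0.9978] yaw of y axis from +y -3.810131498318592 extent -0.1000512771232838 0.16153189082600652 0.2615831679492903 origin from bend [ 0.3531 -0.2496] from back [ 0.3533 -0.2472] bend [ 0.3674 -0.0351]
rest -0.009031374294580674
((0.3584611713886261, -0.1615608036518097), (0.2615702450275421, 0.021034985780715942), 86.30654907226562)
endstop ((0.6263916492462158, -0.10590919852256775), (0.15888480842113495, 0.012516403570771217), 0.26417076587677) [-0.1124 -0.1069 -0.0999] [0.1031 0.1072 0.1105]
tote0 [0.0909 0.0957 0.1329 0.1585 0.2704]
tote_parcel0 [0.1364 0.1424 0.1444 0.1466 0.2676]
```

View pics/rim.png

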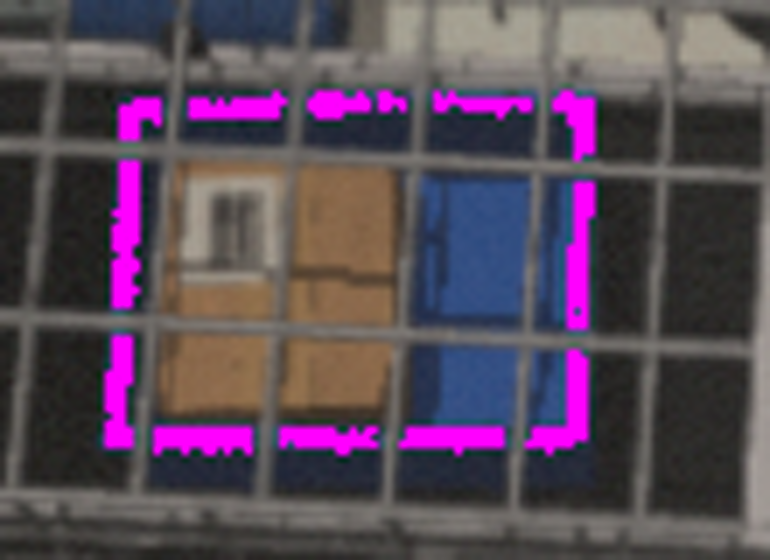

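```bash
python3 - <<'E'
from h import *
np.set_printoptions(precision=4,suppress=True)
f=np.load("m0.npz");im=f['im'];d=f['d'];hsv=cv2.cvtColor(im,cv2.COLOR_RGB2HSV);D=np.load("D0.npy")
blue=(hsv[...,0]>100)&(hsv[...,0]<125)&(hsv[...,1]>120)
r=blue&(D[...,2]>.15)&(D[...,2]<.17)&(np.arange(640)[None]<285)&(np.arange(480)[:,None]>145)
n,l,st,_=cv2.connectedComponentsWithStats(r.astype(np.uint8));
r=np.isin(l,[i for i in range(1,n) if st[i,4]>=10])
v,u=np.where(r);P=deproj("top",np.c_[u,v],z=.16)
mr=cv2.minAreaRect(P[:,:2].astype(np.float32));print("tote",mr);print(cv2.boxPoints(mr))
nw=P[(P[:,1]<.145)&(P[:,0]<.66)&(P[:,0]>.6)];k=np.polyfit(P[(P[:,1]<.15)][:,0],P[(P[:,1]<.15)][:,1],1);print("near wall fit slope deg",np.degrees(np.arctan(k[0])),np.polyval(k,.57),np.polyval(k,.69), nw[:,1].mean())
# height bins: rails z~.12 in outfeed
out=im.copy()
for lo,hi,c in((.113,.127,(255,0,255)),(.084,.096,(0,255,0)),(.2,.24,(255,255,0)),(.262,.278,(0,255,255))):
    out[(D[...,2]>lo)&(D[...,2]<hi)&(d>0)]=c
crop(out,120,95,400,250,2.8,"pics/bins.png")
ye=(hsv[...,0]>18)&(hsv[...,0]<32)&(hsv[...,1]>150)
v,u=np.where(ye&(np.arange(640)[None]>360)&(np.arange(480)[:,None]<230)&(np.arange(480)[:,None]>150));P=deproj("top",np.c_[u,v],z=.108)
mr=cv2.minAreaRect(P[:,:2].astype(np.float32));print("stop yel",mr);print(cv2.boxPoints(mr)); k=np.polyfit(P[:,0],P[:,1],1);print(np.degrees(np.arctan(k[0])),np.percentile(P[:,1],[5,95]))
E
```

```text
tote ((0.6280607581138611, 0.24185654520988464), (0.1287914514541626, 0.16576482355594635), 1.5216808319091797)
[[0.5615 0.323 ]
 [0.5659 0.1573]
 [0.6946 0.1607]
 [0.6902 0.3264]]Traceback (most recent call last):
  File "<stdin>", line 10, in <module>
    raise TypeError("expected non-empty vector for x")
TypeError: expected non-empty vector for x
```

```bash
python3 - <<'E'
from h import *
np.set_printoptions(precision=4,suppress=True)
f=np.load("m0.npz");im=f['im'];d=f['d'];hsv=cv2.cvtColor(im,cv2.COLOR_RGB2HSV);D=np.load("D0.npy")
out=im.copy()
for lo,hi,c in((.113,.127,(255,0,255)),(.084,.096,(0,255,0)),(.2,.24,(255,255,0)),(.262,.278,(0,255,255))):
    out[(D[...,2]>lo)&(D[...,2]<hi)&(d>0)]=c
crop(out,120,95,400,250,2.8,"pics/bins.png")
ye=(hsv[...,0]>18)&(hsv[...,0]<32)&(hsv[...,1]>150)
v,u=np.where(ye&(np.arange(640)[None]>360)&(np.arange(480)[:,None]<230)&(np.arange(480)[:,None]>150));P=deproj("top",np.c_[u,v],z=.108)
mr=cv2.minAreaRect(P[:,:2].astype(np.float32));print("stop yel",mr);print(cv2.boxPoints(mr)); k=np.polyfit(P[:,0],P[:,1],1);print(np.degrees(np.arctan(k[0])),np.percentile(P[:,1],[5,95]))
ims,ds=get_image("side");np.savez("s0.npz",im=ims,d=ds);hs=cv2.cvtColor(ims,cv2.COLOR_RGB2HSV)
ye=(hs[...,0]>18)&(hs[...,0]<32)&(hs[...,1]>130)&(ds>0)
Ds=deproj("side",np.argwhere(np.ones_like(ds))[:,::-1],depth=ds.ravel()).reshape(480,640,3)
n,l,st,cc=cv2.connectedComponentsWithStats(ye.astype(np.uint8))
for i in range(1,n):
    if st[i,4]>40:
        P=Ds[l==i];print(cc[i],st[i,4],np.percentile(P,[3,50,97],axis=0).ravel())
crop(ims,200,180,480,420,2.8,"pics/s_conv.png")
E
```

```text
stop yel ((0.625249981880188, -0.10683253407478333), (0.008798554539680481, 0.15637992322444916), 88.68931579589844)
[[ 0.547  -0.1094]
 [ 0.7033 -0.113 ]
 [ 0.7035 -0.1042]
 [ 0.5472 -0.1006]]
-0.9928760649063112 [-0.1098 -0.1024]
[318.5556 233.5694] 144 [0.5227 0.0911 0.2017 0.5515 0.0951 0.218  0.5838 0.0971 0.2301]
[251.6188 244.0994] 181 [ 0.5506 -0.1102  0.0967  0.638  -0.103   0.1077  0.6883 -0.0993  0.1111]
[300.2089 243.7152] 158 [0.5862 0.0897 0.2021 0.6151 0.0935 0.2186 0.6428 0.0964 0.2294]
[359.8049 241.3415] 41 [0.3227 0.0444 0.0391 0.3339 0.057  0.0492 0.518  0.2059 0.2374]
[370.4583 247.8194] 72 [0.3207 0.0735 0.0263 0.3261 0.0932 0.0476 0.3499 0.125  0.0559]
[348.1967 248.6721] 61 [0.3525 0.0414 0.0176 0.378  0.0457 0.0468 0.4057 0.0693 0.054 ]
[282.2617 254.557 ] 149 [0.6468 0.09   0.2008 0.6728 0.0925 0.2148 0.6998 0.0964 0.2308]
[358.2909 257.8   ] 55 [0.3791 0.0863 0.0413 0.4003 0.1154 0.0501 0.5176 0.2077 0.1821]
[265.6024 262.8313] 83 [0.7106 0.0841 0.2028 0.7238 0.0911 0.2174 0.735  0.0942 0.2308]
[350.5862 261.7241] 58 [0.4031 0.0657 0.0146 0.4078 0.088  0.0257 0.4115 0.1027 0.038 ]
[368.551  263.4694] 49 [0.3549 0.1215 0.0062 0.3703 0.127  0.0235 0.3845 0.1299 0.0342]
[404.4153 330.5129] 1045 [0.5354 0.404  0.0904 0.6463 0.4461 0.226  0.7366 0.4503 0.2303]
```

View pics/bins.png

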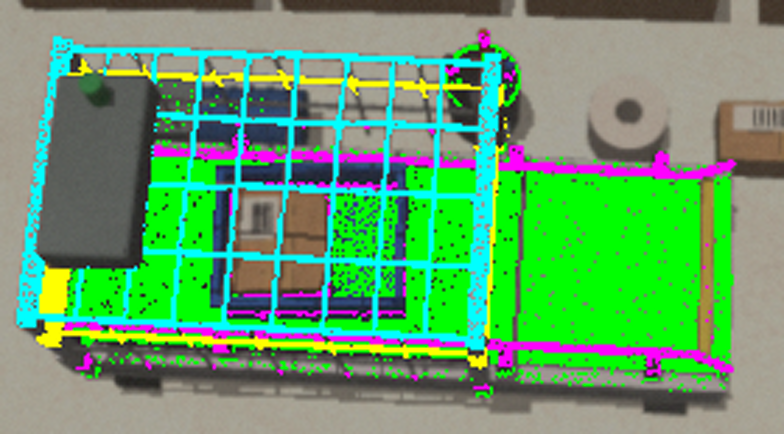

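View pics/s_conv.png

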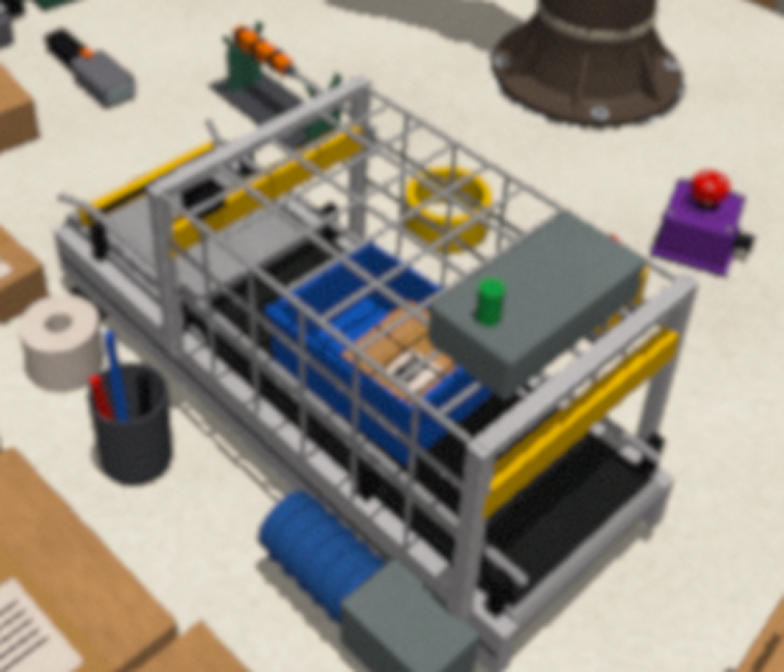

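```bash
python3 - <<'E'
from h import *
np.set_printoptions(precision=4,suppress=True)
f=np.load("m0.npz");im=f['im'];d=f['d'];hsv=cv2.cvtColor(im,cv2.COLOR_RGB2HSV);D=np.load("D0.npy")
Z=D[...,2];gray=hsv[...,1]<60
m=(Z>.113)&(Z<.127)&(d>0)&gray
v,u=np.where(m);P=deproj("top",np.c_[u,v],z=.12)
for lo,hi in((.52,.575),(.67,.73)):
    for ylo,yhi in((-.07,.07),(-.07,.4)):
        q=P[(P[:,0]>lo)&(P[:,0]<hi)&(P[:,1]>ylo)&(P[:,1]<yhi)]
        k=np.polyfit(q[:,1],q[:,0],1)
        for _ in range(5):
            r=q[:,0]-np.polyval(k,q[:,1]);g=abs(r)<.006;k=np.polyfit(q[g,1],q[g,0],1)
        print(lo,ylo,yhi,len(q),"slope deg",np.degrees(np.arctan(k[0])),"x at -.1,.09,.16,.3",np.polyval(k,[-.1,.09,.16,.3]))
# roof frame (z .27) tunnel 
m=(Z>.26)&(Z<.285)&(d>0)&gray;v,u=np.where(m);P=deproj("top",np.c_[u,v],z=.275)
print(np.percentile(P,[1,99],axis=0)); mr=cv2.minAreaRect(P[:,:2].astype(np.float32));print(mr)
s=np.load("s0.npz");hs=cv2.cvtColor(s['im'],cv2.COLOR_RGB2HSV);ds=s['d']
Ds=deproj("side",np.argwhere(np.ones_like(ds))[:,::-1],depth=ds.ravel()).reshape(480,640,3)
ye=(hs[...,0]>18)&(hs[...,0]<32)&(hs[...,1]>130)&(ds>0)&(Ds[...,2]>.2)&(Ds[...,2]<.232)&(Ds[...,1]>.08)&(Ds[...,1]<.105)
P=Ds[ye];k=np.polyfit(P[:,0],P[:,1],1);print("bar",k,np.degrees(np.arctan(k[0])),P[:,1].mean(),P[:,2].min(),P[:,2].max())
for n in("tape_roll","label_roll","scanner","carton_a","carton_b","pen_pot"):
    for r in look_for(n,"top")[:2]:print(n,r['score'],r['location'])
E
```

```text
0.52 -0.07 0.07 219 slope deg 1.0219104659503526 x at -.1,.09,.16,.3 [0.5412 0.5446 0.5458 0.5483]
0.52 -0.07 0.4 491 slope deg 0.9838349858079305 x at -.1,.09,.16,.3 [0.541  0.5443 0.5455 0.5479]
0.67 -0.07 0.07 216 slope deg 1.3940516778387937 x at -.1,.09,.16,.3 [0.7057 0.7103 0.712  0.7154]
0.67 -0.07 0.4 572 slope deg 1.1001283162809017 x at -.1,.09,.16,.3 [0.7063 0.71   0.7113 0.714 ]
[[ 0.0564 -0.0034  0.275 ]
 [ 0.7472  0.4475  0.275 ]]
((0.3777674734592438, 0.21620047092437744), (0.8273499011993408, 0.4053202271461487), 10.410367965698242)
bar [-0.0218  0.107 ] -1.2486032722884268 0.09321753382316504 0.20065789788022015 0.23143806026324942
tape_roll 0.97 [0.3671, 0.0799, 0.0502]
tape_roll 0.62 [0.8051, 0.1085, 0.0731]
label_roll 0.89 [0.7865, -0.0384, 0.063]
scanner 0.82 [0.4763, -0.426, 0.0304]
carton_a 0.95 [0.6559, -0.4153, 0.059]
carton_a 0.82 [0.7694, -0.192, 0.0495]
carton_b 0.95 [0.6559, -0.4153, 0.059]
carton_b 0.82 [0.7694, -0.192, 0.0495]
pen_pot 0.92 [0.8029, 0.1065, 0.0712]
```

```bash
cat >> h.py <<'E'
from scipy.spatial.transform import Rotation as Ro
def yaw(rv): # direction angle of tool y in world, deg
    y=Ro.from_rotvec(rv).as_matrix()[:,1]; return np.degrees(np.arctan2(y[1],y[0]))
def plan(target,yawt=None,step=4.5,dturn=8.5,pos=None,rv=None):
    """rows (tool cm, turn deg) from the measured pose to world target, tool y at angle yawt"""
    s=monitor.observe(); p=np.array(s['position'] if pos is None else pos); rv=s['ee_rot'] if rv is None else rv
    R=Ro.from_rotvec(rv).as_matrix(); D=np.array(target)-p
    tot=0 if yawt is None else -((yawt-yaw(rv)+180)%360-180)
    n=max(int(np.ceil(np.linalg.norm(D)*100/step)),int(np.ceil(abs(tot)/dturn)),1)
    rows=[]
    for i in range(n):
        rows.append(([round(float(q),2) for q in R.T@D/n*100],round(tot/n,1)))
        R=R@Ro.from_rotvec([0,0,np.radians(tot/n)]).as_matrix()
    print("pos",np.round(p,4),"yaw",round(yaw(rv),2),"turn",round(tot,1),"n",n)
    for r in rows: print(r)
    return np.array(target),R
E
python3 - <<'E'
from h import *
p,R=plan([.36,-.40,.27],-40)
rv=Ro.from_matrix(R).as_rotvec()
p,R=plan([.42,-.05,.27],-4,pos=p,rv=rv)
E
```

```text
pos [ 0.1959 -0.5935  0.2267] yaw -71.74 turn -31.7 n 6
([3.61, -2.21, -0.72], np.float64(-5.3))
([3.8, -1.86, -0.72], np.float64(-5.3))
([3.95, -1.51, -0.72], np.float64(-5.3))
([4.07, -1.13, -0.72], np.float64(-5.3))
([4.16, -0.75, -0.72], np.float64(-5.3))
([4.21, -0.37, -0.72], np.float64(-5.3))
pos [ 0.36 -0.4   0.27] yaw -40.0 turn -36.0 n 8
([3.83, -2.24, -0.0], np.float64(-4.5))
([4.0, -1.93, -0.0], np.float64(-4.5))
([4.14, -1.61, -0.0], np.float64(-4.5))
([4.25, -1.28, -0.0], np.float64(-4.5))
([4.34, -0.94, -0.0], np.float64(-4.5))
([4.4, -0.6, -0.0], np.float64(-4.5))
([4.43, -0.25, -0.0], np.float64(-4.5))
([4.44, 0.1, -0.0], np.float64(-4.5))
```

```bash
python3 -m crank '[[[3.6,-2.2,-0.7],-5.3,255],[[3.8,-1.9,-0.7],-5.3,255],[[4.0,-1.5,-0.7],-5.3,255],[[4.1,-1.1,-0.7],-5.3,255],[[4.2,-0.8,-0.7],-5.3,255]]' 20; python3 -m crank '[[[4.2,-0.4,-0.7],-5.3,255],[[3.8,-2.2,0],-4.5,255],[[4.0,-1.9,0],-4.5,255],[[4.1,-1.6,0],-4.5,255],[[4.3,-1.3,0],-4.5,255]]'
```

```text
clock: 1.65
position: [0.3342, -0.43, 0.2622]
ee_rot: [2.902, 1.201, 0.0]
force: [0.9, 0.6, -0.3]
width: 0.616
clock: 2.15
position: [0.3904, -0.2227, 0.2689]
ee_rot: [2.6, 1.762, 0.0]
force: [0.1, -0.2, 0.8]
width: 0.183
```

```bash
python3 - <<'E'
from h import *
p,R=plan([.41,.02,.25],-10)
p,R=plan([.35,.272,.14],-4,pos=p,rv=Ro.from_matrix(R).as_rotvec())
E
```

```text
pos [ 0.3904 -0.2227  0.2689] yaw -21.76 turn -11.8 n 6
([3.88, -1.2, 0.31], np.float64(-2.0))
([3.92, -1.06, 0.31], np.float64(-2.0))
([3.95, -0.93, 0.31], np.float64(-2.0))
([3.98, -0.79, 0.31], np.float64(-2.0))
([4.0, -0.66, 0.31], np.float64(-2.0))
([4.02, -0.52, 0.31], np.float64(-2.0))
pos [0.41 0.02 0.25] yaw -10.0 turn -6.0 n 7
([3.4, -1.47, 1.57], np.float64(-0.9))
([3.42, -1.42, 1.57], np.float64(-0.9))
([3.44, -1.37, 1.57], np.float64(-0.9))
([3.46, -1.32, 1.57], np.float64(-0.9))
([3.48, -1.26, 1.57], np.float64(-0.9))
([3.5, -1.21, 1.57], np.float64(-0.9))
([3.52, -1.16, 1.57], np.float64(-0.9))
```

```bash
python3 -m crank '[[[3.9,-1.2,0.3],-2,255],[[3.9,-1.1,0.3],-2,255],[[3.9,-0.9,0.3],-2,255],[[4.0,-0.8,0.3],-2,255],[[4.0,-0.7,0.3],-2,255]]'; python3 -m crank '[[[4.0,-0.5,0.3],-2,255],[[3.4,-1.5,1.2],-0.9,255],[[3.4,-1.4,1.3],-0.9,255],[[3.4,-1.4,1.3],-0.9,255],[[3.5,-1.3,1.6],-0.9,255]]';  python3 -m crank '[[[3.5,-1.3,1.6],-0.9,255],[[3.5,-1.2,1.6],-0.9,255],[[0,0,0],0,255]]'; python3 - <<'E'
from h import *
p,R=plan([.35,.272,.10],-4)
im,d=get_image("top");crop(im,150,220,310,350,5,"pics/t1.png")
im,d=get_image("side");crop(im,360,180,520,310,5,"pics/s1.png")
E
```

```text
clock: 2.65
position: [0.4063, -0.0207, 0.2539]
ee_rot: [2.439, 1.979, 0.001]
force: [0.2, 0.0, -0.1]
width: 0.006
clock: 3.15
position: [0.3747, 0.1631, 0.1968]
ee_rot: [2.34, 2.095, 0.002]
force: [0.3, 0.2, -0.6]
width: 0.005
clock: 3.45
position: [0.3548, 0.2384, 0.1637]
ee_rot: [-2.298, -2.138, -0.0]
force: [0.7, 0.6, 0.3]
width: 0.004
pos [0.3548 0.2384 0.1637] yaw -4.11 turn -0.1 n 2
([1.65, -0.35, 3.19], np.float64(-0.1))
([1.65, -0.35, 3.19], np.float64(-0.1))
```

View pics/t1.png

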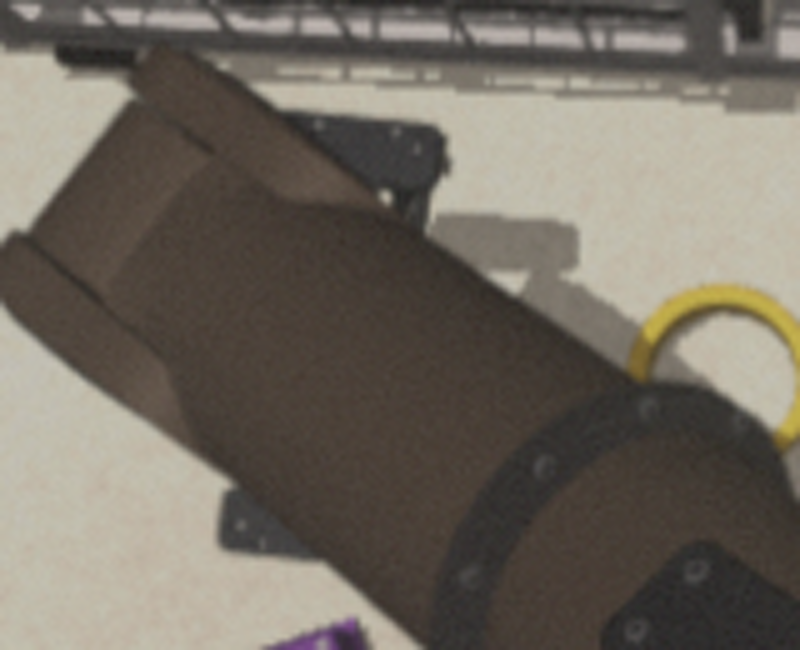

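View pics/s1.png

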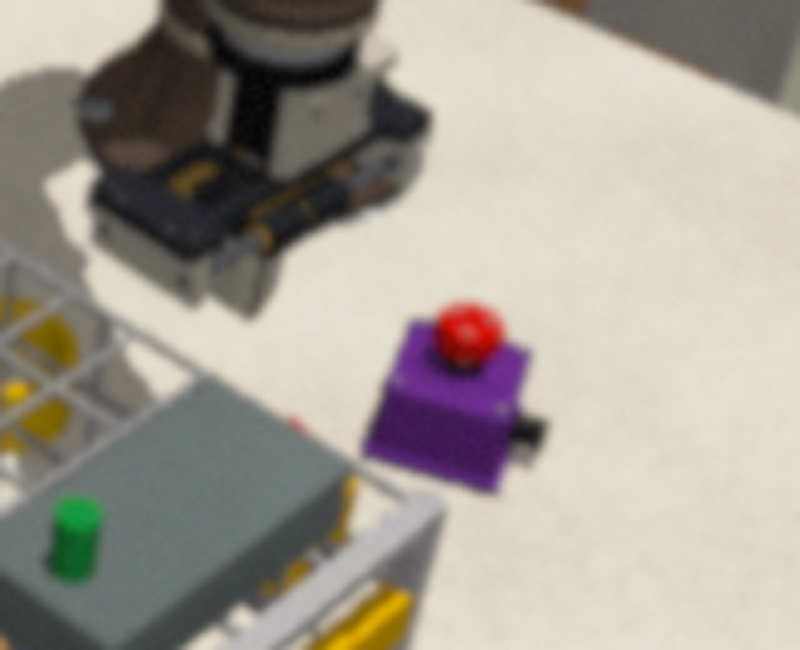

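The arm covers the yellow box, but the earlier enlarged crop settles which one it is: yellow box, head at (215,296), against the purple one at (207,364). I'm going down onto the head at (0.350, 0.272).

```bash
python3 -m crank '[[[1.7,-0.3,3.0],0,255],[[1.7,-0.4,2.8],0,255],[[0,0,0],0,255]]'; python3 -m crank '[[[0,0,0.4],0,255],[[0,0,0.4],0,255],[[0,0,0],0,255]]'
```

```text
clock: 3.85
position: [0.3522, 0.2678, 0.1049]
ee_rot: [-2.307, -2.131, 0.005]
force: [-0.5, -0.6, 0.1]
width: 0.006
clock: 4.15
position: [0.3536, 0.2674, 0.0992]
ee_rot: [2.309, 2.129, 0.001]
force: [0.7, 0.4, 0.4]
width: 0.003
```

```bash
python3 -m crank '[[[0.4,-0.3,0.3],0,255],[[0,0,0.3],0,255],[[0,0,0],0,255]]'; python3 -m crank '[[[0,0,0.3],0,255],[[0,0,0.2],0,255],[[0,0,0],0,255]]'
```

```text
clock: 4.45
position: [0.35, 0.2726, 0.0926]
ee_rot: [2.307, 2.132, -0.0]
force: [0.0, -0.2, -0.4]
width: 0.006
clock: 4.75
position: [0.3501, 0.2726, 0.0875]
ee_rot: [2.307, 2.132, -0.0]
force: [-1.1, 0.1, 1.0]
width: 0.007
```

```bash
python3 -m crank '[[[0,0,0.15],0,255],[[0,0,0.1],0,255],[[0,0,0],0,255]]'; python3 -m crank '[[[0,0,0.1],0,255],[[0,0,0],0,255]]'
```

```text
clock: 5.05
position: [0.3502, 0.2727, 0.0851]
ee_rot: [2.308, 2.132, -0.0]
force: [0.3, -0.4, 1.5]
width: 0.007
clock: 5.25
position: [0.3502, 0.2727, 0.0843]
ee_rot: [2.308, 2.132, 0.0]
force: [-0.1, -1.0, 3.3]
width: 0.004
```

```bash
python3 -m crank '[[[0,0,0.1],0,255],[[0,0,0],0,255]]'; python3 -m crank '[[[0,0,0.1],0,255],[[0,0,0],0,255]]'
```

```text
clock: 5.45
position: [0.3503, 0.2728, 0.0839]
ee_rot: [2.307, 2.131, 0.001]
force: [-3.1, -4.0, 16.2]
width: 0.005
clock: 5.65
position: [0.3505, 0.2729, 0.0835]
ee_rot: [2.307, 2.131, 0.002]
force: [-5.4, -5.2, 27.6]
width: 0.005
```

Force has jumped to 28 N, so the head is at the end of its travel. I'll lift off and check that it stays down.

```bash
python3 -m crank '[[[0,0,-0.8],0,255],[[0,0,-2],0,255],[[0,0,-4],0,255],[[0,0,-4],0,255]]'; python3 - <<'E'
from h import *
p,R=plan([.42,.05,.25],-4,step=4.8)
p,R=plan([.3558,-.2086,.16],-3.8,pos=p,rv=Ro.from_matrix(R).as_rotvec(),step=4.8)
E
```

```text
clock: 6.05
position: [0.3494, 0.2723, 0.191]
ee_rot: [-2.306, -2.132, 0.003]
force: [0.8, 0.5, 0.2]
width: 0.003
pos [0.3494 0.2723 0.191 ] yaw -4.51 turn -0.5 n 6
([-3.6, 1.46, -0.98], np.float64(-0.1))
([-3.6, 1.46, -0.98], np.float64(-0.1))
([-3.61, 1.45, -0.98], np.float64(-0.1))
([-3.61, 1.45, -0.98], np.float64(-0.1))
([-3.61, 1.44, -0.98], np.float64(-0.1))
([-3.61, 1.43, -0.98], np.float64(-0.1))
pos [0.42 0.05 0.25] yaw -4.0 turn -0.2 n 6
([-4.37, -0.76, 1.51], np.float64(-0.0))
([-4.37, -0.77, 1.51], np.float64(-0.0))
([-4.37, -0.77, 1.51], np.float64(-0.0))
([-4.37, -0.77, 1.51], np.float64(-0.0))
([-4.37, -0.77, 1.51], np.float64(-0.0))
([-4.37, -0.78, 1.51], np.float64(-0.0))
```

```bash
python3 -m crank '[[[-3.6,1.5,-1],0,255],[[-3.6,1.5,-1],0,255],[[-3.6,1.5,-1],0,255],[[-3.6,1.4,-1],0,200],[[-3.6,1.4,-1],0,0]]'; python3 -m crank '[[[-4.4,0.6,-0.5],-0.2,0],[[-4.4,-0.3,0.8],-0.2,0],[[-4.4,-0.8,1.5],0,0],[[-4.4,-0.8,1.5],0,0],[[-4.4,-0.8,1.5],0,0]]';  python3 - <<'E'
from h import *
im,d=get_image("top");crop(im,180,260,330,390,5,"pics/t2.png");
hsv=cv2.cvtColor(im,cv2.COLOR_RGB2HSV)
red=((hsv[...,0]<6)|(hsv[...,0]>174))&(hsv[...,1]>150)&(hsv[...,2]>100)
m=red.copy();m[:]=0;m[280:318,200:236]=red[280:318,200:236];v,u=np.where(m);P=cloud("top",d,m);print("yellow box head z",np.median(P[:,2]),u.mean(),v.mean(),m.sum())
m[:]=0;m[340:390,180:230]=red[340:390,180:230];print("purple z",np.median(cloud("top",d,m)[:,2]))
plan([.3558,-.2086,.16],-3.8,step=4.8)
E
```

```text
clock: 6.55
position: [0.4088, 0.0858, 0.2406]
ee_rot: [2.308, 2.131, 0.0]
force: [1.0, 0.8, 0.3]
width: 0.131
clock: 7.05
position: [0.3706, -0.1322, 0.1918]
ee_rot: [2.3, 2.139, 0.0]
force: [1.1, 0.3, -0.2]
width: 0.565
yellow box head z 0.0858942439530277 215.05594405594405 296.68531468531467 143
purple z 0.09204957766892852
pos [ 0.367  -0.1387  0.1894] yaw -4.52 turn -0.7 n 2
([-3.53, -0.28, 1.48], np.float64(-0.4))
([-3.52, -0.3, 1.48], np.float64(-0.4))
```

The head now reads 86 mm (it was 92 mm), so the stop is latched. Next I'll go to the hook handle.

```bash
python3 -m crank '[[[-3.5,-0.3,1.5],-0.4,0],[[-3.5,-0.3,1.5],-0.3,0],[[0,0,2],0,0],[[0,0,0],0,0]]';  python3 - <<'E'
from h import *
im,d=get_image("top");crop(im,330,240,490,340,5,"pics/t3.png")
im,d=get_image("side");crop(im,220,150,360,260,5,"pics/s3.png")
plan([.3558,-.2086,.059],-3.8,step=4.8)
E
```

```text
clock: 7.5
position: [0.3588, -0.2, 0.1403]
ee_rot: [-2.286, -2.149, 0.002]
force: [0.6, 0.3, -0.6]
width: 0.955
pos [ 0.3606 -0.1991  0.1423] yaw -3.39 turn 0.4 n 2
([-0.49, -0.21, 4.17], np.float64(0.2))
([-0.49, -0.2, 4.17], np.float64(0.2))
```

View pics/s3.png

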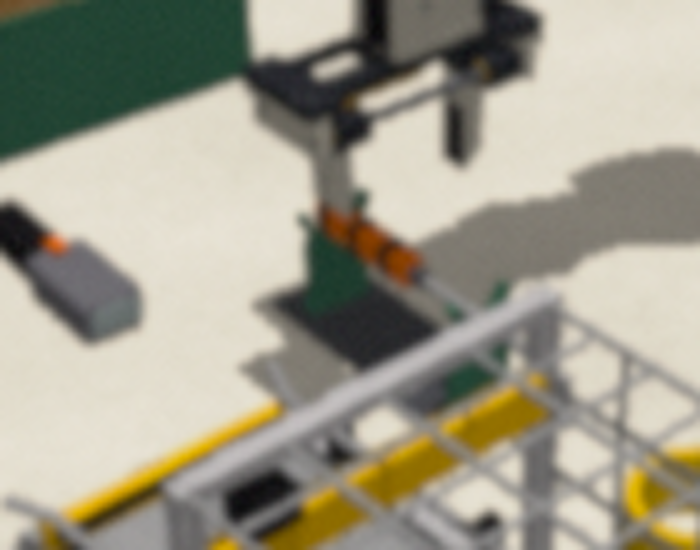

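View pics/t3.png

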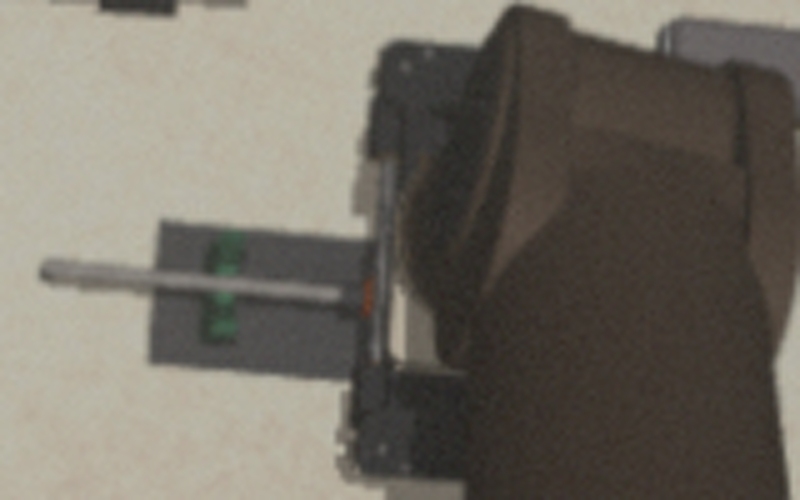

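The fingers straddle the handle cleanly: it sits between the jaws in both views (top crop around (370,297)). Descending.

```bash
python3 -m crank '[[[-0.4,-0.2,4],0.4,0],[[-0.4,-0.2,4],0,0],[[0,0,0],0,0],[[0,0,0],0,0]]';  python3 - <<'E'
from h import *
plan([.3558,-.2086,.059],-3.8,step=4.8)
E
```

```text
clock: 8.0
position: [0.3566, -0.2069, 0.0632]
ee_rot: [-2.293, -2.147, 0.0]
force: [1.1, -0.4, 0.1]
width: 1.0
pos [ 0.3566 -0.2069  0.0632] yaw -3.76 turn 0.0 n 1
([-0.18, -0.07, 0.42], np.float64(0.0))
```

```bash
python3 -m crank '[[[-0.2,-0.1,0.4],0,0],[[0,0,0],0,120],[[0,0,0],0,255],[[0,0,0],0,255],[[0,0,0],0,255]]' 40; python3 -m crank '[[[0,0,0],0,255],[[0,0,0],0,255]]'
```

```text
clock: 8.5
position: [0.3552, -0.2097, 0.0586]
ee_rot: [2.294, 2.145, 0.0]
force: [-0.1, -0.2, 0.5]
width: 0.704
clock: 8.7
position: [0.355, -0.2095, 0.0583]
ee_rot: [-2.295, -2.146, 0.0]
force: [-0.1, -0.2, -0.2]
width: 0.529
```

```bash
python3 -m crank '[[[0,0,0],0,255],[[0,0,0],0,255],[[0,0,0],0,255],[[0,0,0],0,255]]'; python3 - <<'E'
from h import *
s=monitor.observe();print(s['width'],s['force'],s['position'],yaw(s['ee_rot']))
E
```

```text
clock: 9.1
position: [0.3551, -0.2095, 0.0582]
ee_rot: [2.294, 2.146, 0.0]
force: [-0.6, 0.8, -0.7]
width: 0.189
0.18905736266126164 [-0.60131385  0.76545933 -0.71442447] [ 0.35510925 -0.20954303  0.05822223] -3.8377220646478367
```

Gripped: the opening reads 17.4 mm on the 18 mm handle. Kept level, the hook can't get its tip over the rim under the bar, since that needs 44 mm and only 38 mm is available. So I'll tip the hook nose-up in the jaws by pressing its tip on the outfeed plate. Lifting now.

```bash
python3 -m crank '[[[0,0,-1.5],0,255],[[0,0,-3],0,255],[[0,0,-4],0,255],[[0,0,-3.5],0,255],[[0,0,0],0,255]]' 60; python3 - <<'E'
from h import *
im,d=get_image("side");crop(im,220,110,380,240,5,"pics/s4.png")
plan([.6213,-.231,.178],-1.05,step=4.5)
E
```

```text
clock: 9.6
position: [0.3573, -0.2105, 0.182]
ee_rot: [2.29, 2.141, 0.003]
force: [0.8, -0.9, -2.2]
width: 0.191
pos [ 0.356  -0.2102  0.1798] yaw -3.87 turn -2.8 n 6
([-0.05, 4.43, 0.05], np.float64(-0.5))
([-0.08, 4.43, 0.05], np.float64(-0.5))
([-0.12, 4.43, 0.05], np.float64(-0.5))
([-0.16, 4.43, 0.05], np.float64(-0.5))
([-0.19, 4.43, 0.05], np.float64(-0.5))
([-0.23, 4.43, 0.05], np.float64(-0.5))
```

View pics/s4.png

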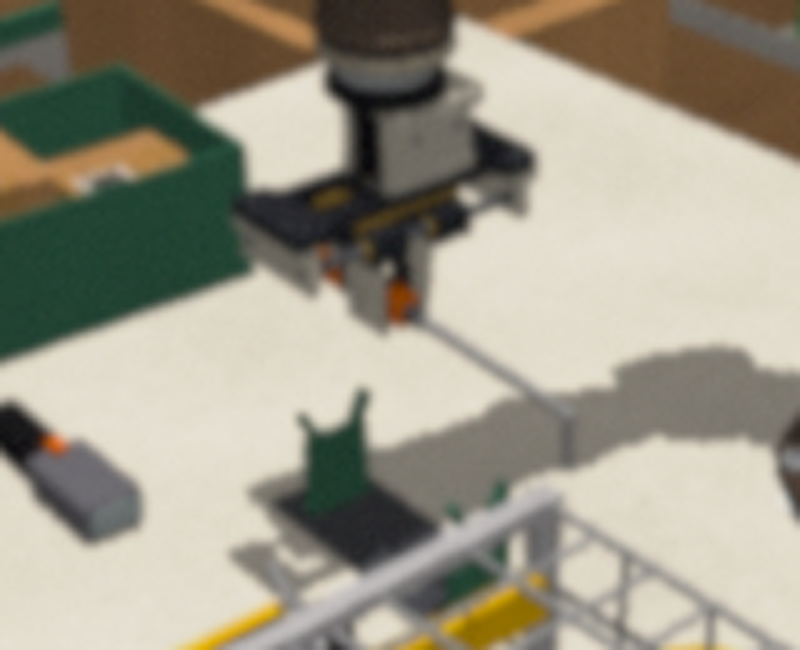

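The hook hangs level in the jaws with its bend down. I'm carrying it over to the outfeed.

```bash
python3 -m crank '[[[-0.1,3.5,0],-0.5,255],[[-0.1,4.4,0],-0.5,255],[[-0.1,4.4,0],-0.5,255],[[-0.2,4.4,0],-0.5,255],[[-0.2,4.4,0],-0.5,255]]'; python3 -m crank '[[[-0.2,3.5,0],-0.3,255],[[0,1.6,0],0,255],[[0,0,0],0,255],[[0,0,0],0,255]]'; python3 - <<'E'
from h import *
im,d=get_image("top");crop(im,280,130,480,260,4,"pics/t5.png");np.savez("t5.npz",im=im,d=d)
im,d=get_image("side");crop(im,200,120,340,260,4,"pics/s5.png")
plan([.6213,-.231,.12],-1.05,step=4.5)
E
```

```text
clock: 10.15
position: [0.566, -0.2267, 0.1758]
ee_rot: [-2.245, -2.194, 0.003]
force: [0.2, -0.6, -1.5]
width: 0.192
clock: 10.55
position: [0.6151, -0.2295, 0.176]
ee_rot: [-2.239, -2.2, 0.003]
force: [-0.6, 0.5, -2.6]
width: 0.192
pos [ 0.6148 -0.2301  0.1772] yaw -1.06 turn -0.0 n 2
([-0.04, 0.33, 2.86], np.float64(-0.0))
([-0.04, 0.33, 2.86], np.float64(-0.0))
```

View pics/t5.png

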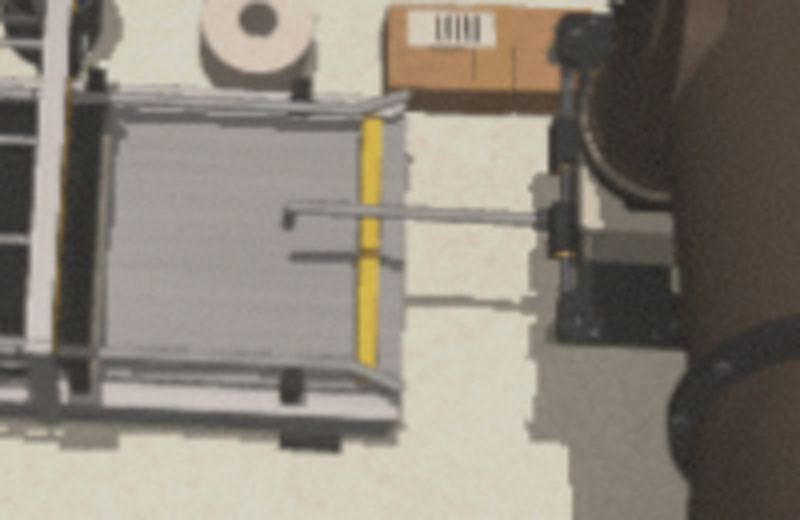

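View pics/s5.png

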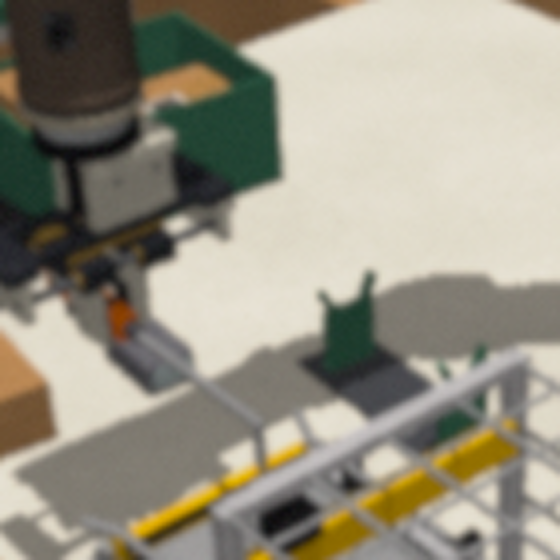

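```bash
python3 -m crank '[[[0,0.6,2.8],0,255],[[0,0,2.2],0,255],[[0,0,0.6],0,255],[[0,0,0],0,255]]' 60; python3 -m crank '[[[0,0,0.5],0,255],[[0,0,0.5],0,255],[[0,0,0],0,255]]' 12;  python3 - <<'E'
from h import *
im,d=get_image("side");crop(im,200,150,320,260,6,"pics/s6.png")
E
```

```text
clock: 11.05
position: [0.621, -0.2303, 0.1216]
ee_rot: [-2.241, -2.2, 0.002]
force: [-0.4, 0.0, -1.8]
width: 0.194
clock: 11.35
position: [0.6222, -0.2301, 0.1122]
ee_rot: [2.242, 2.201, -0.0]
force: [0.0, 0.3, -2.2]
width: 0.194
```

View pics/s6.png

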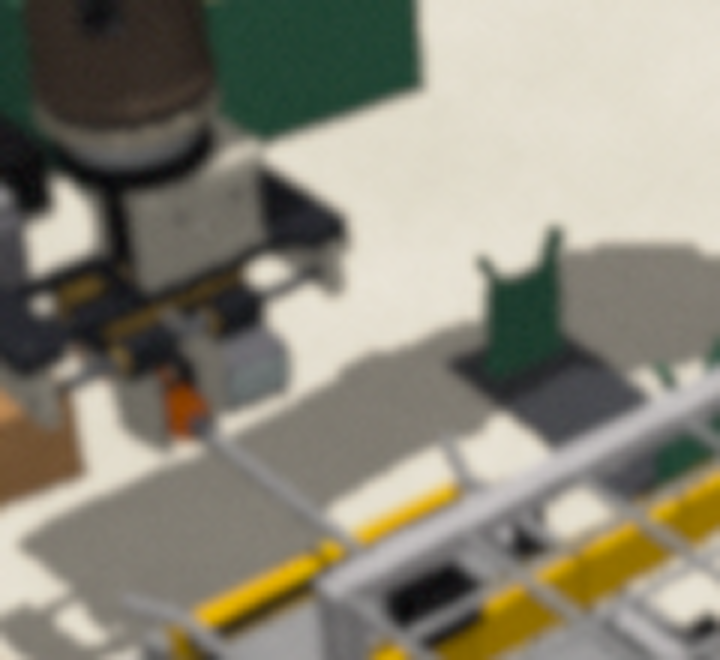

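Almost at contact. I'll lower in small steps with a light grip so the handle can pivot, watching the force.

```bash
python3 -m crank '[[[0,0,0.5],0,255],[[0,0,0.5],0,255],[[0,0,0],0,255]]'; python3 -m crank '[[[0,0,0.5],0,255],[[0,0,0.5],0,255],[[0,0,0],0,255]]';python3 -m crank '[[[0,0,0.5],0,255],[[0,0,0.5],0,255],[[0,0,0],0,255]]'
```

```text
clock: 11.7
position: [0.622, -0.23, 0.1014]
ee_rot: [-2.241, -2.201, 0.001]
force: [-1.2, -0.5, -1.0]
width: 0.195
clock: 12.0
position: [0.6219, -0.2299, 0.0913]
ee_rot: [-2.241, -2.2, 0.001]
force: [-0.4, 0.3, -1.7]
width: 0.194
clock: 12.3
position: [0.6219, -0.23, 0.0813]
ee_rot: [-2.241, -2.201, 0.001]
force: [0.2, 0.4, -1.1]
width: 0.196
```

```bash
python3 -m crank '[[[0,0,0.5],0,255],[[0,0,0.5],0,255],[[0,0,0.4],0,255],[[0,0,0],0,255]]';  python3 - <<'E'
from h import *
im,d=get_image("side");crop(im,200,150,320,260,6,"pics/s7.png")
im,d=get_image("top");crop(im,300,140,440,260,5,"pics/t7.png");np.savez("t7.npz",im=im,d=d)
E
```

```text
clock: 12.7
position: [0.6219, -0.2299, 0.0674]
ee_rot: [-2.241, -2.2, 0.001]
force: [0.1, -0.9, -0.9]
width: 0.194
```

View pics/s7.png

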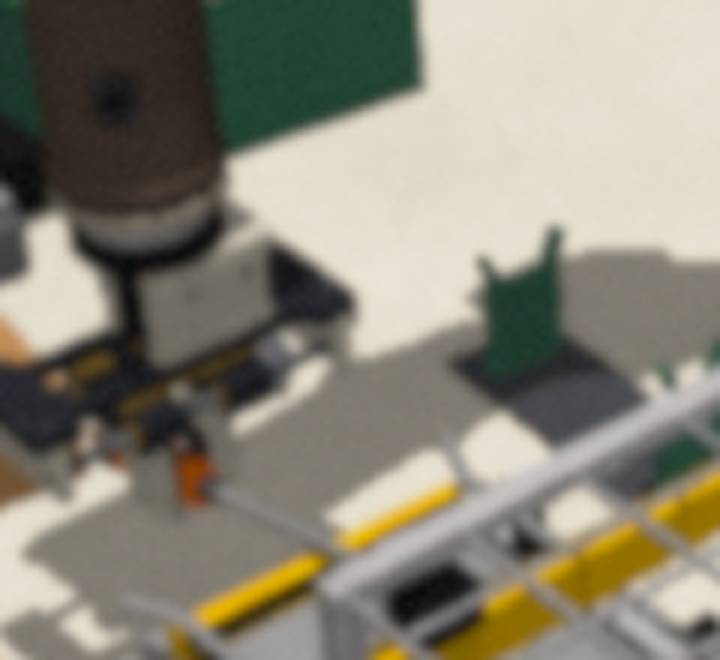

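View pics/t7.png

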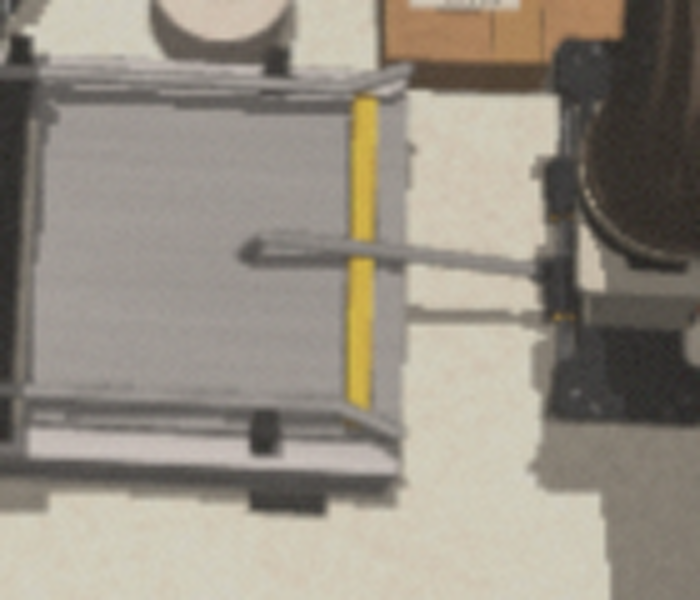

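The handle has pivoted and the rod now rises towards the bend. I'll clamp hard, lift, and measure the pitch from depth.

```bash
python3 -m crank '[[[0,0,0.2],0,255],[[0,0,0],0,255],[[0,0,0],0,255]]' 60;python3 -m crank '[[[0,0,-1],0,255],[[0,0,-2.5],0,255],[[0,0,-2.5],0,255],[[0,0,0],0,255]]';  python3 - <<'E'
from h import *
np.set_printoptions(precision=4,suppress=True)
im,d=get_image("top");crop(im,300,140,440,260,5,"pics/t8.png");np.savez("t8.npz",im=im,d=d)
s=monitor.observe();print(s['position'],yaw(s['ee_rot']),s['width'])
D=deproj("top",np.argwhere(np.ones_like(d))[:,::-1],depth=d.ravel()).reshape(480,640,3)
p=s['position']
m=(D[...,1]>-.19)&(D[...,1]<.0)&(abs(D[...,0]-.622)<.02)&(D[...,2]>.125)&(D[...,2]<.23)&(d>0)
P=D[m];print(len(P))
k=np.polyfit(P[:,1],P[:,2],1)
for _ in range(6):
    r=P[:,2]-np.polyval(k,P[:,1]);g=abs(r)<.006;k=np.polyfit(P[g,1],P[g,2],1)
kx=np.polyfit(P[g,1],P[g,0],1)
print("pitch",np.degrees(np.arctan(k[0])),"rod top z at -.15,-.06",np.polyval(k,[-.15,-.06]),"x",np.polyval(kx,[-.15,-.06]),"yaw",np.degrees(np.arctan(kx[0])),P[g,1].min(),P[g,1].max(),g.sum())
E
```

```text
clock: 13.1
position: [0.6225, -0.23, 0.0665]
ee_rot: [2.241, 2.201, 0.0]
force: [0.2, 0.2, 0.7]
width: 0.192
clock: 13.5
position: [0.6248, -0.2304, 0.1307]
ee_rot: [2.237, 2.197, 0.005]
force: [0.3, -0.2, -1.6]
width: 0.191
[ 0.6237 -0.2303  0.1285] -1.0391994237851248 0.19164340391391346
209
pitch 13.627479404360628 rod top z at -.15,-.06 [0.1718 0.1936] x [0.624  0.6253] yaw 0.8372608718585584 -0.18848095945213944 -0.05525011168235966 185
```

View pics/t8.png

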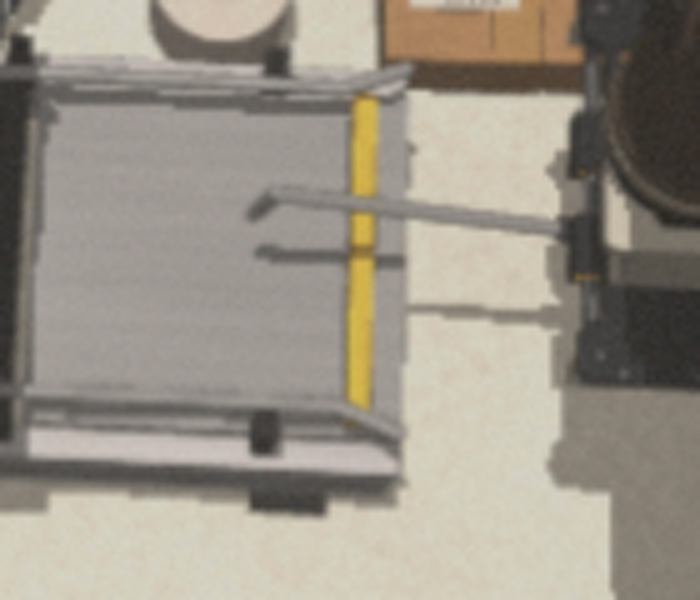

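The pitch is 13.6°. The rod top measures 193.6 mm at y=-0.06, and the grip geometry predicts 192.8 mm. The path under the bar and over the rim is tight but feasible, so I'll advance under the bar at low height first.

```bash
python3 - <<'E'
from h import *
plan([.6258,-.066,.123],-1.05,step=4.2)
E
```

```text
pos [ 0.6237 -0.2303  0.1285] yaw -1.04 turn 0.0 n 4
([4.11, -0.02, 0.13], np.float64(0.0))
([4.11, -0.02, 0.13], np.float64(0.0))
([4.11, -0.02, 0.13], np.float64(0.0))
([4.11, -0.02, 0.13], np.float64(0.0))
```

```bash
python3 -m crank '[[[0,0,0.5],0,255],[[4,0,0],0,255],[[4,0,0],0,255],[[4,0,0],0,255],[[4,0,0],0,255]]';python3 -m crank '[[[0,0,0],0,255],[[0,0,0],0,255]]'; python3 - <<'E'
from h import *
im,d=get_image("top");crop(im,180,110,380,250,4,"pics/t9.png");np.savez("t9.npz",im=im,d=d)
im,d=get_image("side");crop(im,230,180,380,300,5,"pics/s9.png");np.savez("s9.npz",im=im,d=d)
plan([.6258,-.066,.123],-1.05,step=4.2)
E
```

```text
clock: 14.05
position: [0.624, -0.0687, 0.1194]
ee_rot: [-2.24, -2.2, 0.003]
force: [0.7, -0.3, -2.0]
width: 0.19
clock: 14.25
position: [0.6243, -0.0686, 0.1197]
ee_rot: [-2.237, -2.203, 0.002]
force: [-0.3, 0.0, -1.8]
width: 0.192
pos [ 0.6245 -0.0715  0.12  ] yaw -1.11 turn -0.1 n 1
([0.56, 0.11, -0.3], np.float64(-0.1))
```

View pics/t9.png

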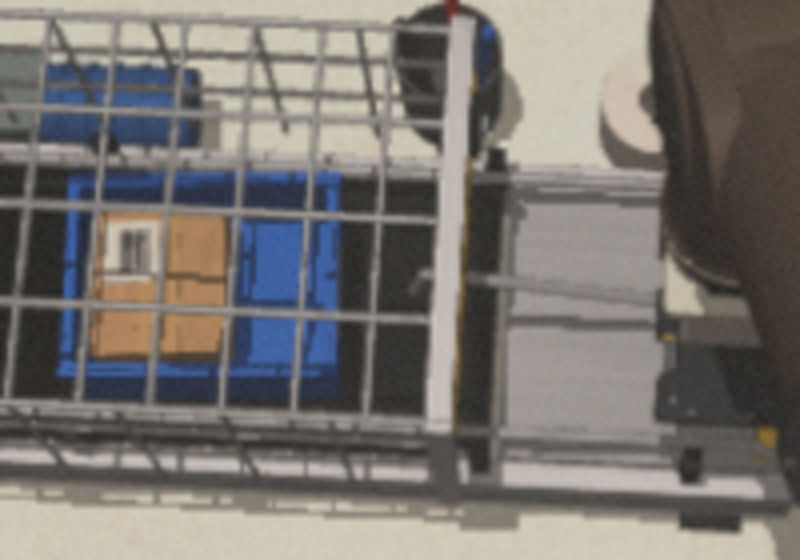

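View pics/s9.png

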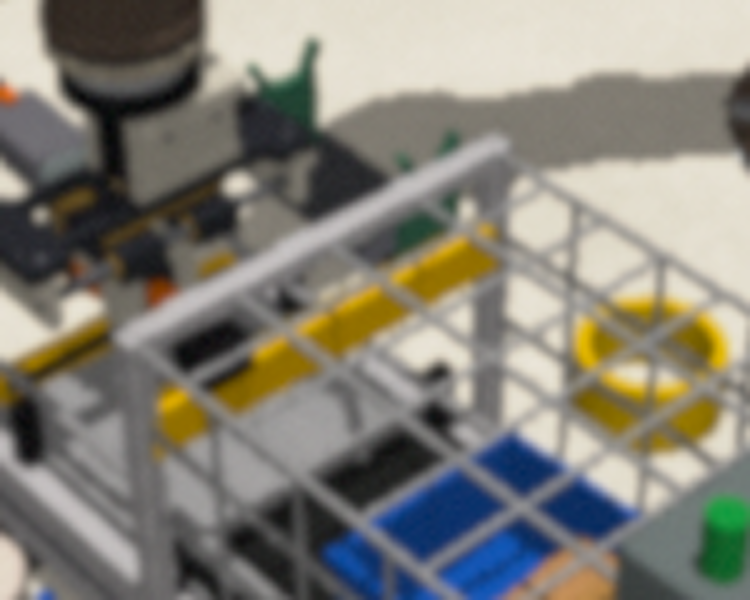

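```bash
python3 - <<'E'
from h import *
print(deproj("top",[[286.5,178.7],[283,182.5]],z=.183), deproj("top",[[265,180]],z=.16))
plan([.6262,-.032,.1425],-1.05,step=1)
E
python3 -m crank '[[[1,0.1,-0.5],0,255],[[1,0,-0.6],0,255],[[1,0,-0.6],0,255],[[1,0,-0.5],0,255],[[0,0,0],0,255]]'
```

```text
[[0.62317217 0.10296159 0.183     ]
 [0.61358076 0.11082254 0.183     ]] [[0.62568413 0.15586558 0.16      ]]
pos [ 0.6245 -0.0715  0.12  ] yaw -1.11 turn -0.1 n 5
([0.79, 0.02, -0.45], np.float64(-0.0))
([0.79, 0.02, -0.45], np.float64(-0.0))
([0.79, 0.02, -0.45], np.float64(-0.0))
([0.79, 0.02, -0.45], np.float64(-0.0))
([0.79, 0.02, -0.45], np.float64(-0.0))
clock: 14.85
position: [0.6276, -0.0271, 0.1446]
ee_rot: [2.238, 2.204, 0.004]
force: [-0.5, 0.5, -2.4]
width: 0.191
```

```bash
python3 - <<'E'
from h import *
im,d=get_image("top");crop(im,220,140,320,220,7,"pics/t10.png");np.savez("t10.npz",im=im,d=d)
im,d=get_image("side");crop(im,270,210,370,300,7,"pics/s10.png");np.savez("s10.npz",im=im,d=d)
s=monitor.observe();print(s['position'],s['force'])
E
```

```text
[ 0.62706787 -0.02981924  0.143475  ] [ 0.56777265  0.51442818 -3.07999625]
```

View pics/t10.png

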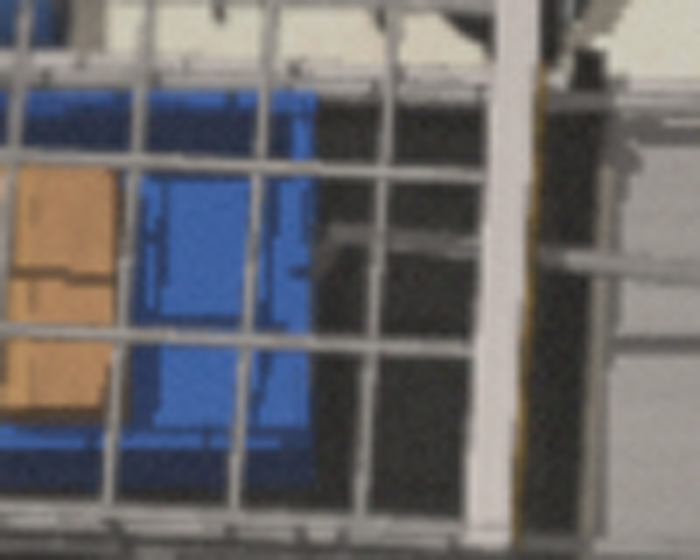

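View pics/s10.png

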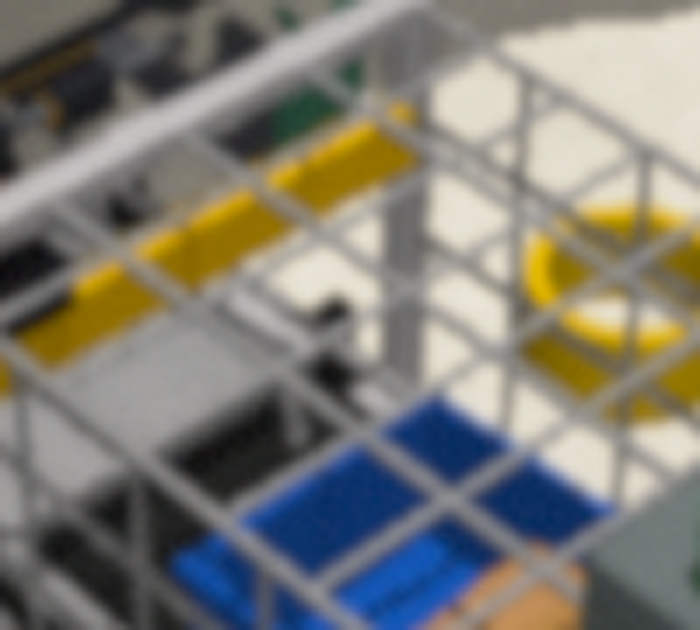

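```bash
python3 - <<'E'
from h import *
np.set_printoptions(precision=1,suppress=True)
yh,z,x=-.0298,.1435,.6271
for nm,pit in(("13.6",13.6),("12.6",12.6),("14.6",14.6)):
    a=np.radians(pit);g=np.array([x,yh,z+.019]);u=np.array([.0183*np.cos(a),np.cos(a),np.sin(a)]);w=np.array([0,np.sin(a),-np.cos(a)])
    b=g+.175*u;t=b+.04*w
    print(nm,np.round(b,4),np.round(t,4))
    q=proj("side",[b,t]);r=proj("top",[b,t])
    print("side crop",(q-[270,210])*7,"top crop",(r-[220,140])*7)
for yy in(.158,.162):
  print("rim",(proj("side",[[.63,yy,.16]])-[270,210])*7,(proj("top",[[.63,yy,.16]])-[220,140])*7)
E
```

```text
13.6 [0.6 0.1 0.2] [0.6 0.1 0.2]
side crop [[269.4 346.9]
 [288.  441.8]] top crop [[351.3 228.9]
 [332.4 263.7]]
12.6 [0.6 0.1 0.2] [0.6 0.1 0.2]
side crop [[270.8 354.3]
 [288.  448.3]] top crop [[349.9 231.6]
 [333.1 266.4]]
14.6 [0.6 0.1 0.2] [0.6 0.1 0.2]
side crop [[268.  339.5]
 [287.9 435.3]] top crop [[352.9 226.2]
 [331.9 260.9]]
rim [[304.4 463.1]] [[309.4 267.8]]
rim [[312.1 468.8]] [[297.8 267.5]]
```

```bash
python3 - <<'E'
from h import *
np.set_printoptions(precision=4,suppress=True)
f=np.load("t10.npz");im,d=f['im'],f['d']
D=deproj("top",np.argwhere(np.ones_like(d))[:,::-1],depth=d.ravel()).reshape(480,640,3)
for u in range(262,290):
    c=D[170:182,u];ok=(c[:,2]>.14)&(c[:,2]<.23)&(d[170:182,u]>0)
    print(u,ok.sum(),np.median(c[ok],0) if ok.any() else '')
g=im[160:190,255:295].astype(float);g=np.clip((g-20)*3,0,255).astype(np.uint8)
cv2.imwrite("pics/t10b.png",cv2.resize(g[:,:,::-1],None,fx=16,fy=16,interpolation=cv2.INTER_CUBIC))
# rim heights
hsv=cv2.cvtColor(im,cv2.COLOR_RGB2HSV)
m=(hsv[...,0]>100)&(hsv[...,0]<125)&(hsv[...,1]>120);m[:,:262]=0;m[:150]=0;m[205:]=0;m[:,267:]=0
P=cloud("top",d,m);P=P[(P[:,2]>.14)&(P[:,2]<.18)];print("rim",np.median(P,0),np.percentile(P[:,2],[10,90]),len(P))
E
```

```text
262 12 [0.6375 0.1637 0.1599]
263 12 [0.6385 0.1614 0.1595]
264 12 [0.6394 0.1594 0.1549]
265 4 [0.6274 0.1541 0.1824]
266 6 [0.626  0.1505 0.1952]
267 7 [0.6262 0.1473 0.2055]
268 5 [0.6266 0.145  0.2074]
269 3 [0.6271 0.1428 0.2079]
270 3 [0.6283 0.1404 0.2071]
271 3 [0.6288 0.138  0.2075]
272 4 [0.6273 0.136  0.2054]
273 1 [0.6316 0.1337 0.205 ]
274 0 
275 4 [0.6276 0.1288 0.2059]
276 3 [0.6262 0.1263 0.2075]
277 3 [0.6264 0.1241 0.207 ]
278 3 [0.6263 0.122  0.2046]
279 3 [0.6287 0.1198 0.2014]
280 3 [0.627  0.1175 0.203 ]
281 4 [0.627  0.1151 0.2016]
282 4 [0.6272 0.1129 0.1992]
283 4 [0.6268 0.1104 0.2022]
284 4 [0.6277 0.1083 0.1985]
285 3 [0.6265 0.1059 0.1993]
286 3 [0.6274 0.1036 0.1981]
287 3 [0.6282 0.1012 0.1998]
288 3 [0.6281 0.099  0.1968]
289 0 
rim [0.6387 0.1618 0.1591] [0.1556 0.163 ] 95
```

View pics/t10b.png

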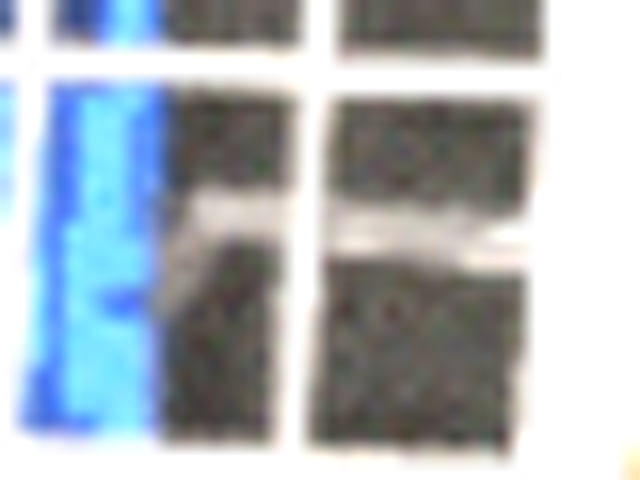

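The rod top is at 207 mm at the bend and 197.5 mm at the bar, so the tip is at about 163–164 mm, clear of the rim at 159.5 mm. The tip stands just short of the wall. I'll ease it over, keeping the rod's rise along the bar.

```bash
python3 -m crank '[[[0.5,0,-0.1],0,255],[[0.5,0,-0.1],0,255],[[0,0,0],0,255]]';python3 -m crank '[[[0.5,0,-0.1],0,255],[[0.5,0,-0.1],0,255],[[0,0,0],0,255]]'; python3 - <<'E'
from h import *
im,d=get_image("top");np.savez("t11.npz",im=im,d=d)
g=im[150:205,225:295].astype(float);g=np.clip((g-15)*2,0,255).astype(np.uint8)
cv2.imwrite("pics/t11.png",cv2.resize(g[:,:,::-1],None,fx=10,fy=10,interpolation=cv2.INTER_CUBIC))
im,d=get_image("side");crop(im,270,210,370,300,7,"pics/s11.png")
s=monitor.observe();print(s['position'],s['force'])
E
```

```text
clock: 15.25
position: [0.6272, -0.019, 0.1453]
ee_rot: [-2.24, -2.202, -0.001]
force: [0.4, 0.4, -1.8]
width: 0.192
clock: 15.55
position: [0.6275, -0.0088, 0.1475]
ee_rot: [-2.24, -2.202, -0.001]
force: [-0.0, 0.6, -0.6]
width: 0.197
[ 0.62739759 -0.00989965  0.14724599] [-0.24226008 -0.81261408 -2.35102545]
```

View pics/t11.png

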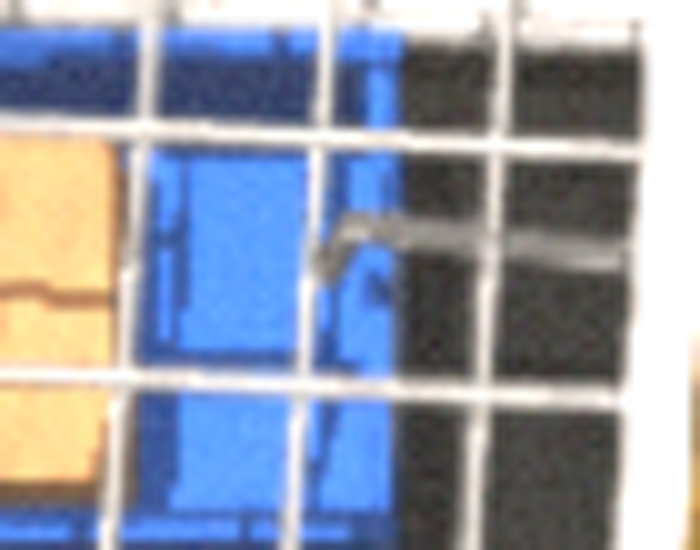

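View pics/s11.png

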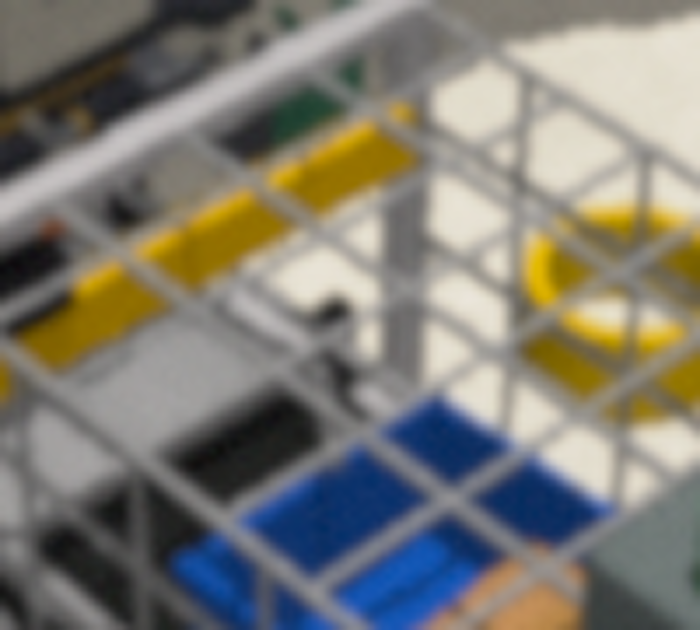

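The tip is now inside the near wall: it shows at crop (325,265) with the rim edge at (395,265), and the tote hasn't moved. I'll go slightly further, then lower.

```bash
python3 -m crank '[[[0.6,0,0],0,255],[[0.6,0,0],0,255],[[0,0,0.6],0,255],[[0,0,0.6],0,255],[[0,0,0.7],0,255]]';python3 -m crank '[[[0,0,0],0,255],[[0,0,0],0,255]]'; python3 - <<'E'
from h import *
im,d=get_image("top");np.savez("t12.npz",im=im,d=d)
g=im[150:205,225:295].astype(float);g=np.clip((g-15)*2,0,255).astype(np.uint8)
cv2.imwrite("pics/t12.png",cv2.resize(g[:,:,::-1],None,fx=10,fy=10,interpolation=cv2.INTER_CUBIC))
s=monitor.observe();print(s['position'],s['force'],yaw(s['ee_rot']))
E
```

```text
clock: 16.15
position: [0.6274, 0.0016, 0.1275]
ee_rot: [2.242, 2.201, -0.001]
force: [-0.2, -0.5, -1.7]
width: 0.194
clock: 16.35
position: [0.6274, 0.0016, 0.1278]
ee_rot: [-2.241, -2.201, 0.001]
force: [-0.0, 0.2, -2.2]
width: 0.196
[0.62756418 0.0017419  0.12814572] [-0.12174124  0.75420061 -1.69118595] -1.0513868821227155
```

View pics/t12.png

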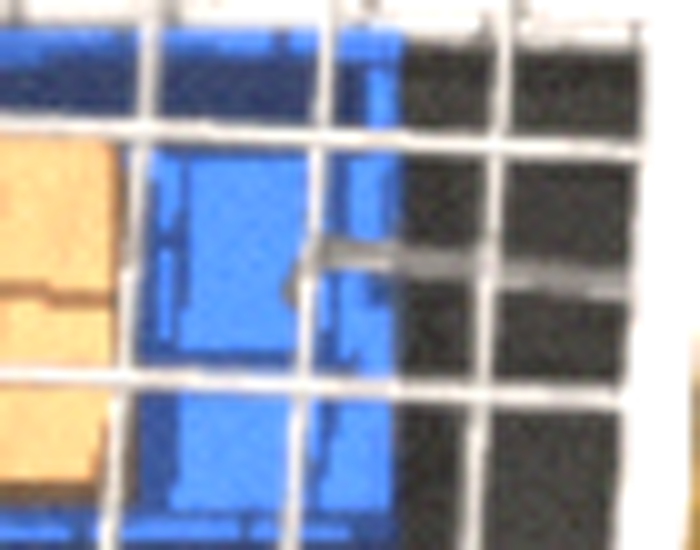

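The hook is in place behind the wall. Pulling gently now.

```bash
python3 -m crank '[[[-0.5,0,0],0,255],[[-0.5,0,0],0,255],[[-0.5,0,0],0,255],[[-0.5,0,0],0,255]]';python3 -m crank '[[[-0.5,0,0],0,255],[[-0.5,0,0],0,255],[[-0.5,0,0],0,255],[[-0.5,0,0],0,255],[[-0.5,0,0],0,255]]'; python3 - <<'E'
from h import *
im,d=get_image("top");np.savez("t13.npz",im=im,d=d)
g=im[140:215,205:345].astype(float);g=np.clip((g-15)*1.7,0,255).astype(np.uint8)
cv2.imwrite("pics/t13.png",cv2.resize(g[:,:,::-1],None,fx=5.5,fy=5.5,interpolation=cv2.INTER_CUBIC))
s=monitor.observe();print(s['position'],s['force'],yaw(s['ee_rot']))
E
```

```text
clock: 16.8
position: [0.6273, -0.018, 0.1284]
ee_rot: [-2.241, -2.201, -0.001]
force: [0.5, 3.2, -1.5]
width: 0.195
clock: 17.3
position: [0.6267, -0.0434, 0.1282]
ee_rot: [-2.241, -2.201, -0.0]
force: [0.1, 2.5, -1.6]
width: 0.189
[ 0.6267172  -0.04479815  0.12816707] [-0.98986606  1.40919342 -1.19069639] -1.1015965236399747
```

View pics/t13.png

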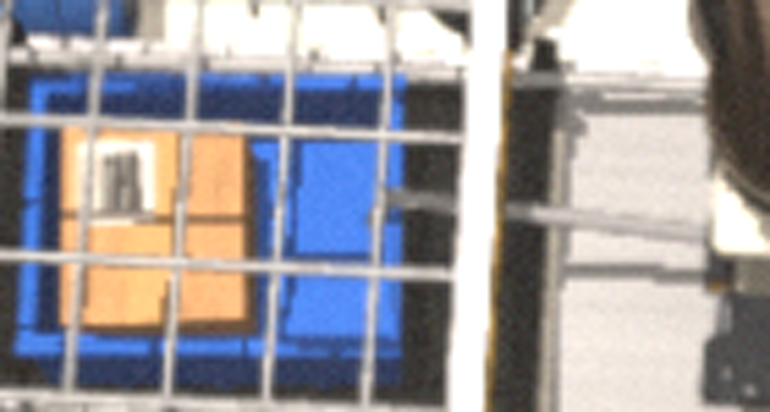

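The tote follows with 2–3 N of pull, and its wall edge has moved from px 265 to 278. Continuing.

```bash
python3 -m crank '[[[-0.8,0,0],0,255],[[-0.8,0,0],0,255],[[-0.8,0,0],0,255],[[-0.8,0,0],0,255],[[-0.8,0,0],0,255]]';python3 -m crank '[[[-0.8,0,0],0,255],[[-0.8,0,0],0,255],[[-0.8,0,0],0,255],[[-0.8,0,0],0,255],[[-0.8,0,0],0,255]]'; python3 -m crank '[[[-0.8,0,0],0,255],[[-0.8,0,0],0,255],[[-0.8,0,0],0,255],[[-0.8,0,0],0,255],[[-0.8,0,0],0,255]]';python3 - <<'E'
from h import *
im,d=get_image("top");np.savez("t14.npz",im=im,d=d)
g=im[140:225,230:380].astype(float);g=np.clip((g-15)*1.5,0,255).astype(np.uint8)
cv2.imwrite("pics/t14.png",cv2.resize(g[:,:,::-1],None,fx=5.2,fy=5.2,interpolation=cv2.INTER_CUBIC))
s=monitor.observe();print(s['position'],s['force'],yaw(s['ee_rot']))
E
```

```text
clock: 17.85
position: [0.626, -0.084, 0.1282]
ee_rot: [2.242, 2.201, -0.0]
force: [-0.2, 4.0, -1.0]
width: 0.193
clock: 18.35
position: [0.6252, -0.1237, 0.1282]
ee_rot: [-2.241, -2.201, 0.0]
force: [-0.0, 3.4, -2.0]
width: 0.189
clock: 18.85
position: [0.6245, -0.1637, 0.1282]
ee_rot: [-2.242, -2.201, 0.0]
force: [1.2, 2.4, -1.7]
width: 0.192
[ 0.62434827 -0.16586515  0.12814549] [-0.07986827  0.56613469 -0.39334828] -1.143012805532279
```

View pics/t14.png

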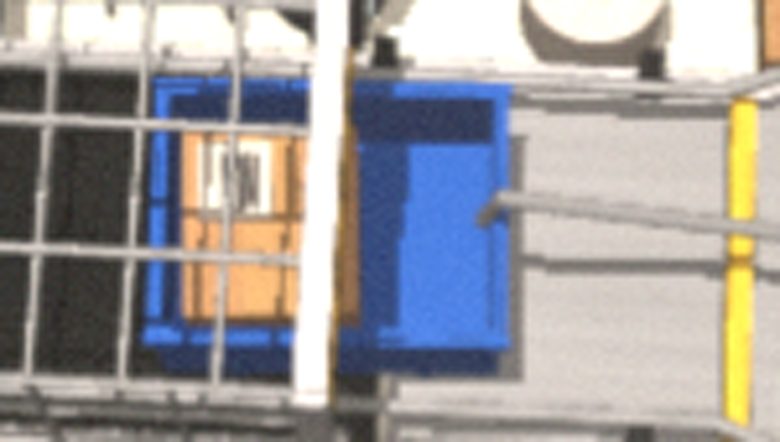

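```bash
cat >> h.py <<'E'
def tote_rect(im,d,ymax=None):
    hsv=cv2.cvtColor(im,cv2.COLOR_RGB2HSV)
    D=deproj("top",np.argwhere(np.ones_like(d))[:,::-1],depth=d.ravel()).reshape(480,640,3)
    r=(hsv[...,0]>100)&(hsv[...,0]<125)&(hsv[...,1]>120)&(D[...,2]>.15)&(D[...,2]<.17)&(D[...,0]>.55)&(D[...,0]<.71)
    n,l,st,_=cv2.connectedComponentsWithStats(r.astype(np.uint8));r=np.isin(l,[i for i in range(1,n) if st[i,4]>=8])
    v,u=np.where(r);P=deproj("top",np.c_[u,v],z=.16)
    mr=cv2.minAreaRect(P[:,:2].astype(np.float32));
    y0=P[:,1].min();q=P[(P[:,1]<y0+.008)]
    # near edge: per image row, extreme y
    E=[]
    for vv in np.unique(v):
        s=P[v==vv]
        if s[:,1].min()<y0+.01: E.append(s[s[:,1].argmin()])
    E=np.array(E);k=np.polyfit(E[:,0],E[:,1],1)
    print("rect",np.round(mr[0],4),np.round(mr[1],4),round(mr[2],2),"near edge y at x=.625:",round(np.polyval(k,.625),4),"slope deg",round(np.degrees(np.arctan(k[0])),2),"x range",E[:,0].min().round(4),E[:,0].max().round(4))
E
python3 - <<'E'
from h import *
for n in("m0","t13","t14"):
    f=np.load(n+".npz");tote_rect(f['im'],f['d'])
E
```

```text
rect [0.6281 0.2419] [0.1288 0.1658] 1.52 near edge y at x=.625: 0.1603 slope deg 1.36 x range 0.5683 0.6917
rect [0.6277 0.2091] [0.1264 0.1661] 1.58 near edge y at x=.625: 0.1272 slope deg 1.9 x range 0.5669 0.6619
rect [0.6268 0.0891] [0.1283 0.1645] 1.36 near edge y at x=.625: 0.0091 slope deg 1.28 x range 0.5655 0.6909
```

```bash
python3 -m crank '[[[-0.8,0,0],0,255],[[-0.8,0,0],0,255],[[-0.8,0,0],0,255],[[-0.8,0,0],0,255],[[-0.8,0,0],0,255]]';python3 -m crank '[[[-0.8,0,0],0,255],[[-0.8,0,0],0,255],[[-0.8,0,0],0,255],[[-0.8,0,0],0,255],[[-0.5,0,0],0,255]]'; python3 -m crank '[[[-0.4,0,0],0,255],[[-0.3,0,0],0,255],[[0,0,0],0,255]]'; python3 - <<'E'
from h import *
im,d=get_image("top");np.savez("t15.npz",im=im,d=d);tote_rect(im,d)
crop(im,290,130,420,240,6,"pics/t15.png")
s=monitor.observe();print(s['position'],s['force'],yaw(s['ee_rot']))
E
```

```text
clock: 19.4
position: [0.6238, -0.2038, 0.1282]
ee_rot: [2.242, 2.201, -0.0]
force: [0.7, 3.0, -1.5]
width: 0.197
clock: 19.9
position: [0.623, -0.2413, 0.1282]
ee_rot: [2.242, 2.2, -0.001]
force: [-1.5, 2.1, -1.7]
width: 0.193
clock: 20.2
position: [0.6229, -0.2477, 0.1282]
ee_rot: [2.242, 2.201, -0.001]
force: [0.6, 1.4, -1.4]
width: 0.189
rect [6.253e-01 6.000e-04] [0.1277 0.1569] 0.06 near edge y at x=.625: -0.0751 slope deg 0.9 x range 0.5632 0.6887
[ 0.62299123 -0.24759578  0.12824241] [-0.04574316  0.24865076 -1.6460161 ] -1.0590876026812026
```

View pics/t15.png

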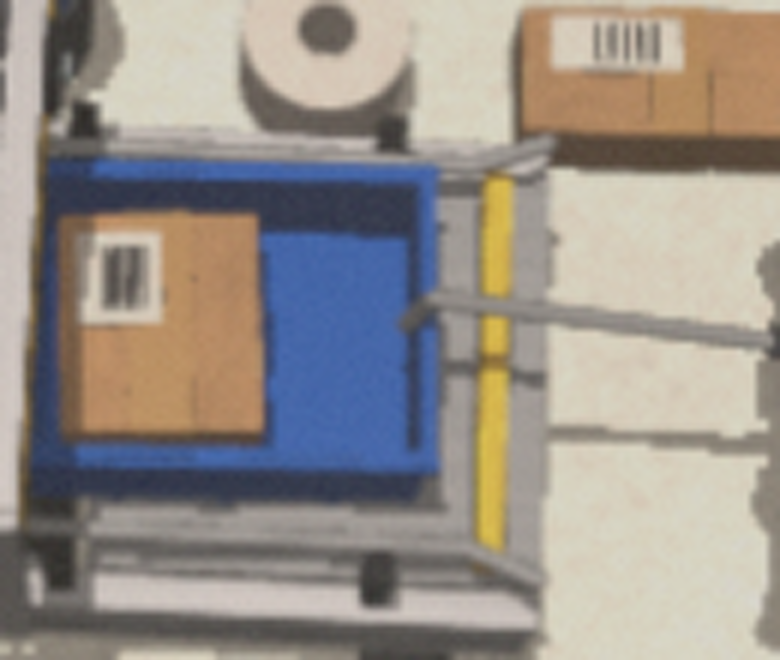

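About 24 mm to go.

```bash
python3 -m crank '[[[-0.4,0,0],0,255],[[-0.4,0,0],0,255],[[-0.4,0,0],0,255],[[-0.4,0,0],0,255],[[-0.2,0,0],0,255]]';python3 -m crank '[[[-0.2,0,0],0,255],[[-0.2,0,0],0,255]]'; python3 -m crank '[[[-0.2,0,0],0,255],[[0,0,0],0,255]]'; python3 - <<'E'
from h import *
im,d=get_image("top");np.savez("t16.npz",im=im,d=d);tote_rect(im,d)
crop(im,290,130,420,240,6,"pics/t16.png")
s=monitor.observe();print(s['position'],s['force'],yaw(s['ee_rot']))
E
```

```text
clock: 20.75
position: [0.6226, -0.2657, 0.1282]
ee_rot: [2.242, 2.201, -0.0]
force: [0.7, 2.1, -1.3]
width: 0.19
clock: 20.95
position: [0.6227, -0.269, 0.1282]
ee_rot: [-2.241, -2.201, -0.0]
force: [-0.5, 2.7, -1.4]
width: 0.195
clock: 21.15
position: [0.6225, -0.2716, 0.1282]
ee_rot: [2.242, 2.201, -0.0]
force: [-0.5, 2.1, -2.2]
width: 0.193
rect [ 0.6244 -0.0182] [0.1283 0.1623] 0.55 near edge y at x=.625: -0.0982 slope deg 1.45 x range 0.5639 0.687
[ 0.622554   -0.27147084  0.12823402] [-0.07402059  2.11342554 -2.43576267] -1.0595085769427883
```

View pics/t16.png

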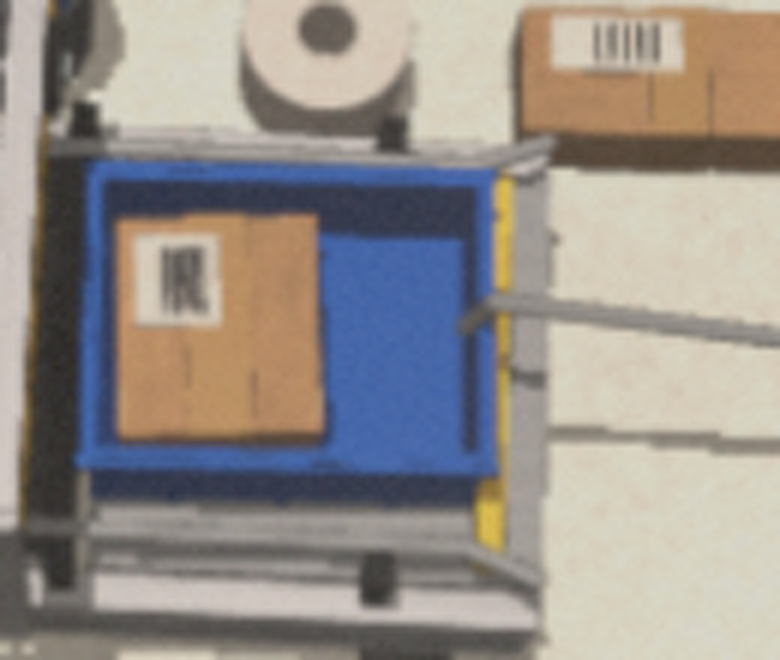

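```bash
for i in 1 2 3; do echo; done; python3 -m crank '[[[-0.2,0,0],0,255],[[0,0,0],0,255]]'; python3 -m crank '[[[-0.15,0,0],0,255],[[0,0,0],0,255]]'; python3 -m crank '[[[-0.1,0,0],0,255],[[0,0,0],0,255]]'
```

```text
clock: 21.4
position: [0.6226, -0.273, 0.1282]
ee_rot: [-2.241, -2.201, -0.0]
force: [-0.6, 3.8, -2.5]
width: 0.192
clock: 21.6
position: [0.6227, -0.2738, 0.1282]
ee_rot: [-2.24, -2.201, -0.001]
force: [0.9, 5.7, -2.1]
width: 0.191
clock: 21.8
position: [0.6228, -0.2738, 0.1281]
ee_rot: [-2.239, -2.202, -0.002]
force: [-1.0, 6.5, -1.3]
width: 0.19
```

```bash
python3 -m crank '[[[-0.2,0,0],0,255],[[0,0,0],0,255]]'; python3 -m crank '[[[-0.2,0,0],0,255],[[0,0,0],0,255]]'; python3 - <<'E'
from h import *
im,d=get_image("top");np.savez("t17.npz",im=im,d=d);tote_rect(im,d)
crop(im,290,130,420,240,6,"pics/t17.png")
im,d=get_image("side");crop(im,200,180,320,290,6,"pics/s17.png")
s=monitor.observe();print(s['position'],s['force'],yaw(s['ee_rot']))
E
```

```text
clock: 22.0
position: [0.6228, -0.2757, 0.1281]
ee_rot: [-2.239, -2.202, -0.002]
force: [-0.2, 8.4, -1.3]
width: 0.192
clock: 22.2
position: [0.6228, -0.2776, 0.1281]
ee_rot: [-2.239, -2.202, -0.002]
force: [1.5, 8.5, -1.0]
width: 0.194
rect [ 0.629 -0.025] [0.1629 0.1284] 87.99 near edge y at x=.625: -0.1044 slope deg -0.86 x range 0.5641 0.6873
[ 0.62279637 -0.27733395  0.12809552] [-0.04084047  8.98766799 -1.84663357] -0.9443921185521065
```

View pics/t17.png

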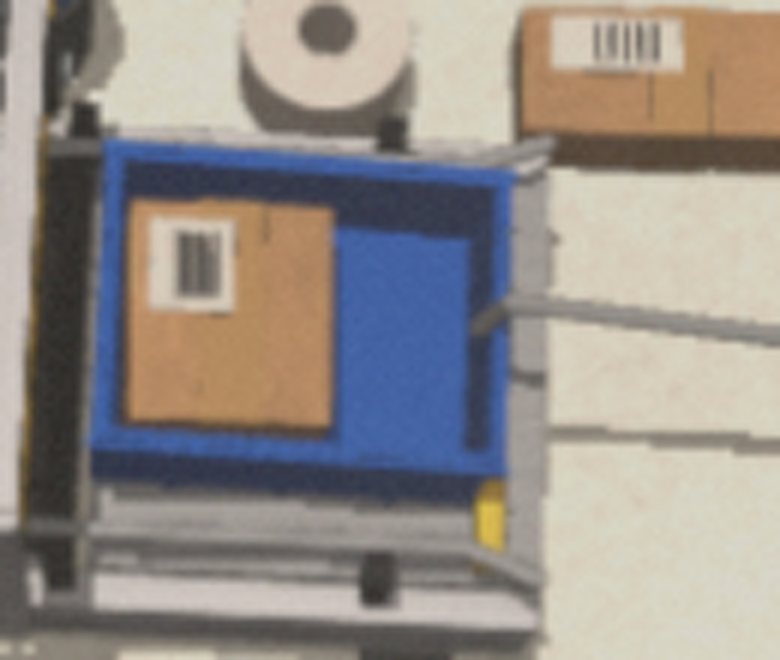

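View pics/s17.png

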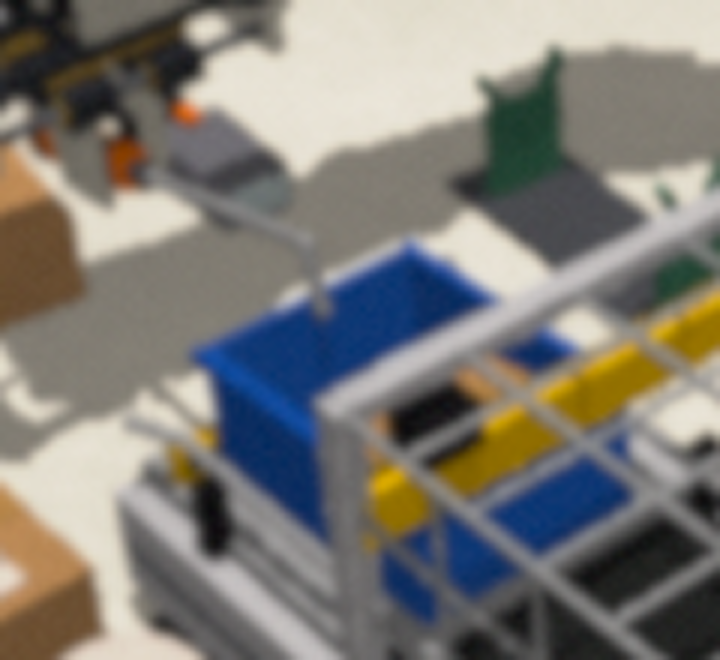

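The tote is flush: its near edge is at -0.9° against the conveyor's -1.05°, the pull is about 8.5 N, and the parcel is inside. I'll back the hook off and lift it out.

```bash
python3 -m crank '[[[0.3,0,0],0,255],[[0.4,0,0],0,255],[[0.3,0,0],0,255],[[0,0,-1],0,255],[[0,0,-2],0,255]]'; python3 -m crank '[[[0,0,-3],0,255],[[0,0,-3],0,255],[[0,0,0],0,255],[[0,0,0],0,255]]'; python3 - <<'E'
from h import *
im,d=get_image("top");np.savez("t18.npz",im=im,d=d);tote_rect(im,d)
crop(im,290,130,420,240,6,"pics/t18.png")
s=monitor.observe();print(s['position'],s['force'],yaw(s['ee_rot']))
D=deproj("top",np.argwhere(np.ones_like(d))[:,::-1],depth=d.ravel()).reshape(480,640,3)
m=(D[...,1]>-.23)&(D[...,1]<-.09)&(abs(D[...,0]-.624)<.02)&(D[...,2]>.21)&(D[...,2]<.33)&(d>0)
P=D[m];k=np.polyfit(P[:,1],P[:,2],1)
for _ in range(6):
    r=P[:,2]-np.polyval(k,P[:,1]);g=abs(r)<.006;k=np.polyfit(P[g,1],P[g,2],1)
print("pitch",np.degrees(np.arctan(k[0])),g.sum(),len(P),P[g,1].max(),np.degrees(np.arctan(np.polyfit(P[g,1],P[g,0],1)[0])))
E
```

```text
clock: 22.8
position: [0.6215, -0.2703, 0.1576]
ee_rot: [-2.241, -2.199, 0.003]
force: [-0.6, -0.2, -1.5]
width: 0.197
clock: 23.2
position: [0.6229, -0.2704, 0.2195]
ee_rot: [2.241, 2.199, 0.0]
force: [-0.1, 0.1, -3.0]
width: 0.194
rect [ 0.6269 -0.0205] [0.1635 0.1275] 88.69 near edge y at x=.625: -0.1002 slope deg -1.34 x range 0.5639 0.6872
[ 0.62218643 -0.27023794  0.21810761] [-0.01684389  0.27216917 -3.34447664] -1.0827161255059834
pitch 13.085998860022228 214 228 -0.09243582580953279 0.8351404697877952
```

View pics/t18.png

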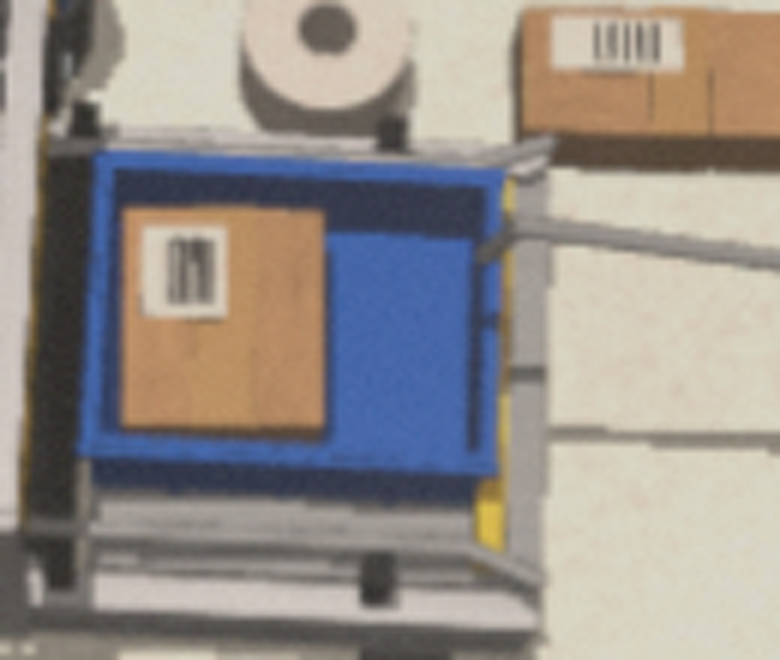

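```bash
python3 - <<'E'
from h import *
np.set_printoptions(precision=4,suppress=True)
f=np.load("t18.npz");im=f['im'];f0=np.load("m0.npz");im0=f0['im']
for v in (195,198,201,204,206):
    print(v,[tuple(int(q) for q in im[v,u]) for u in range(368,380)])
# stop edges in first picture, subpixel: yellow vs gray by (R-B)
E=[]
for v in range(165,218,3):
    a=(im0[v,360:385,0].astype(float)-im0[v,360:385,2]);h=a.max()/2
    i=np.where(a>h)[0];l=i[0]-(a[i[0]]-h)/(a[i[0]]-a[i[0]-1]);r=i[-1]+(a[i[-1]]-h)/(a[i[-1]]-a[i[-1]+1])
    P=deproj("top",[[360+l,v],[360+r,v]],z=.108);E.append([P[0,0],P[0,1],P[1,1]])
E=np.array(E);kf=np.polyfit(E[:,0],E[:,1],1);kb=np.polyfit(E[:,0],E[:,2],1);print("face fit at .625",np.polyval(kf,.625),"back",np.polyval(kb,.625),np.degrees(np.arctan([kf[0],kb[0]])))
for n in("t16","t17","t18"):
    im=np.load(n+".npz")['im'];T=[]
    for v in range(165,208,2):
        a=(im[v,355:385,2].astype(float)-im[v,355:385,0]);s=a[:12].max()
        i=np.where(a>25)[0]
        if len(i)==0: continue
        j=i[-1];r=j+(a[j]-25)/(a[j]-a[j+1]);P=deproj("top",[[355+r,v]],z=.16);T.append(P[0])
    T=np.array(T);k=np.polyfit(T[:,0],T[:,1],1);g=abs(T[:,1]-np.polyval(k,T[:,0]))<.003;k=np.polyfit(T[g,0],T[g,1],1)
    print(n,"wall outer at .625",np.polyval(k,.625),np.degrees(np.arctan(k[0])),g.sum(), "gap at .57,.625,.68",np.polyval(k,[.57,.625,.68])-np.polyval(kf,[.57,.625,.68]))
E
```

```text
195 [(57, 68, 99), (61, 70, 97), (67, 88, 136), (70, 101, 163), (92, 105, 143), (136, 125, 99), (155, 140, 106), (154, 146, 138), (160, 156, 150), (161, 156, 151), (162, 157, 152), (163, 157, 151)]
198 [(59, 68, 96), (61, 69, 96), (66, 88, 136), (74, 103, 164), (96, 109, 143), (160, 147, 103), (186, 169, 117), (165, 156, 146), (163, 155, 151), (163, 156, 151), (162, 156, 151), (162, 156, 151)]
201 [(57, 65, 91), (59, 70, 103), (68, 91, 143), (76, 105, 166), (105, 112, 140), (168, 151, 95), (191, 174, 119), (166, 159, 147), (161, 155, 150), (162, 157, 150), (165, 159, 154), (160, 153, 149)]
204 [(59, 69, 101), (61, 75, 112), (65, 93, 148), (75, 103, 165), (104, 112, 141), (152, 135, 92), (176, 160, 121), (166, 159, 150), (163, 158, 151), (164, 157, 151), (163, 157, 151), (165, 160, 154)]
206 [(68, 98, 156), (69, 98, 159), (74, 102, 161), (78, 103, 163), (102, 112, 143), (149, 135, 100), (173, 154, 119), (165, 157, 148), (164, 158, 153), (165, 158, 154), (163, 157, 150), (165, 158, 151)]
face fit at .625 -0.100562699084286 back -0.11293732590952597 [-0.9761 -1.1125]
t16 wall outer at .625 -0.10070132958561032 1.369316758491748 20 gap at .57,.625,.68 [-0.0024 -0.0001  0.0021]
t17 wall outer at .625 -0.10766947642409257 -0.7813060722837649 20 gap at .57,.625,.68 [-0.0073 -0.0071 -0.0069]
t18 wall outer at .625 -0.10278864242283804 -0.6921129431565874 21 gap at .57,.625,.68 [-0.0025 -0.0022 -0.002 ]
```

The tote is flush, with the same edge reading as at first contact, and has settled back flat. Now I'll carry the hook to its rest.

```bash
python3 - <<'E'
from h import *
plan([.3551,-.2095,.165],-3.84,step=4.6)
E
```

```text
pos [ 0.6222 -0.2702  0.2181] yaw -1.08 turn 2.8 n 7
([0.8, -3.83, 0.76], np.float64(0.4))
([0.77, -3.84, 0.76], np.float64(0.4))
([0.74, -3.84, 0.76], np.float64(0.4))
([0.72, -3.85, 0.76], np.float64(0.4))
([0.69, -3.85, 0.76], np.float64(0.4))
([0.66, -3.86, 0.76], np.float64(0.4))
([0.64, -3.86, 0.76], np.float64(0.4))
```

```bash
python3 -m crank '[[[0.8,-3,0],0.4,255],[[0.8,-3.8,0],0.4,255],[[0.7,-3.8,0.5],0.4,255],[[0.7,-3.8,1.2],0.4,255],[[0.7,-3.8,1.2],0.4,255]]'; python3 -m crank '[[[0.7,-3.8,1.2],0.4,255],[[0.7,-3.8,1.2],0.4,255],[[0,-0.8,0],0,255],[[0,0,0],0,255],[[0,0,0],0,255]]';python3 - <<'E'
from h import *
plan([.3551,-.2095,.13],-3.84,step=4.6)
im,d=get_image("side");crop(im,220,110,380,240,5,"pics/s19.png")
im,d=get_image("top");crop(im,330,240,490,340,5,"pics/t19.png")
E
```

```text
clock: 23.75
position: [0.4395, -0.2264, 0.1879]
ee_rot: [-2.279, -2.16, 0.002]
force: [0.3, -0.7, -2.0]
width: 0.19
clock: 24.25
position: [0.3599, -0.2083, 0.1654]
ee_rot: [2.294, 2.145, 0.001]
force: [0.7, -0.8, -0.7]
width: 0.191
pos [ 0.3599 -0.2083  0.1654] yaw -3.85 turn -0.0 n 1
([-0.15, -0.47, 3.54], np.float64(-0.0))
```

View pics/s19.png

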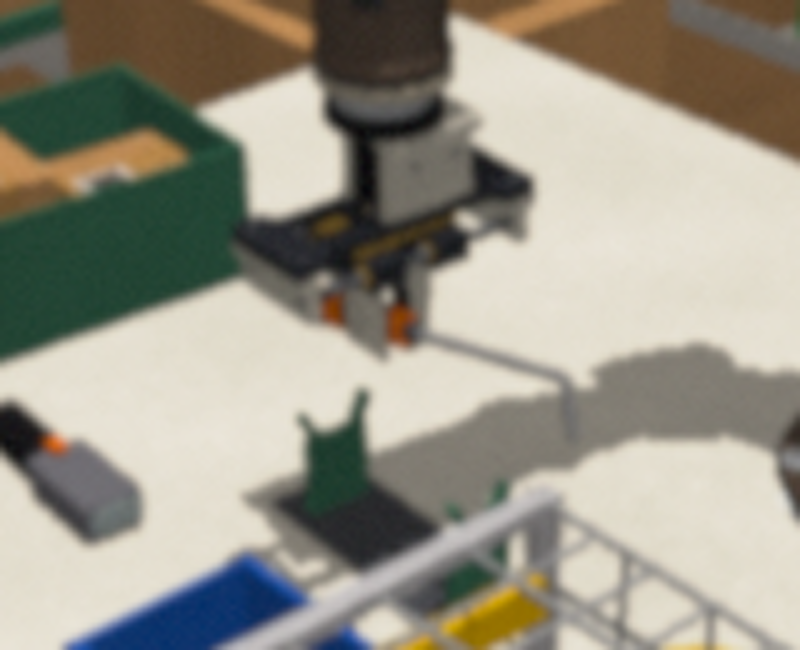

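View pics/t19.png

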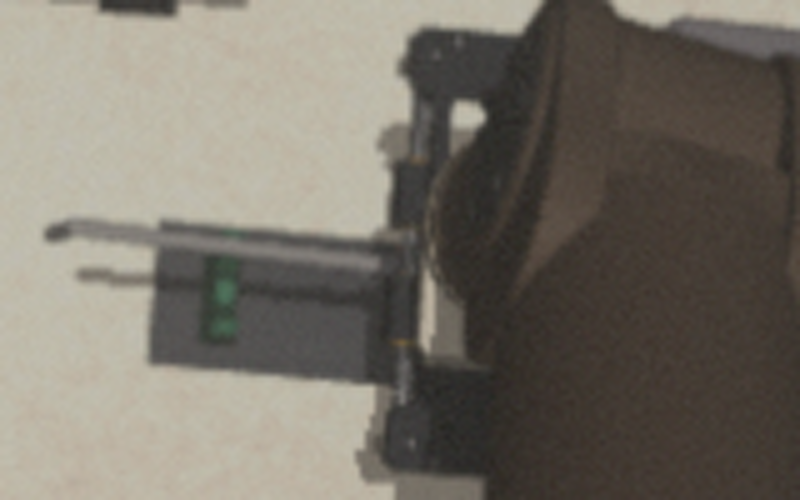

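```bash
python3 - <<'E'
from h import *
print(deproj("top",[[342.2,285.3]],z=.226))
E
python3 -m crank '[[[-0.1,-0.5,2],0,255],[[0,0,2],0,255],[[0,0,0],0,255],[[0,0,0],0,255]]'; python3 - <<'E'
from h import *
plan([.3551,-.2095,.085],-3.84,step=4.6)
im,d=get_image("side");crop(im,240,140,340,220,7,"pics/s20.png")
E
```

```text
[[ 0.37029658 -0.03086375  0.226     ]]
clock: 24.75
position: [0.3546, -0.2083, 0.1254]
ee_rot: [-2.293, -2.146, -0.001]
force: [0.3, 1.2, -1.3]
width: 0.191
pos [ 0.3546 -0.2083  0.1254] yaw -3.8 turn 0.0 n 1
([-0.11, 0.06, 4.04], np.float64(0.0))
```

View pics/s20.png

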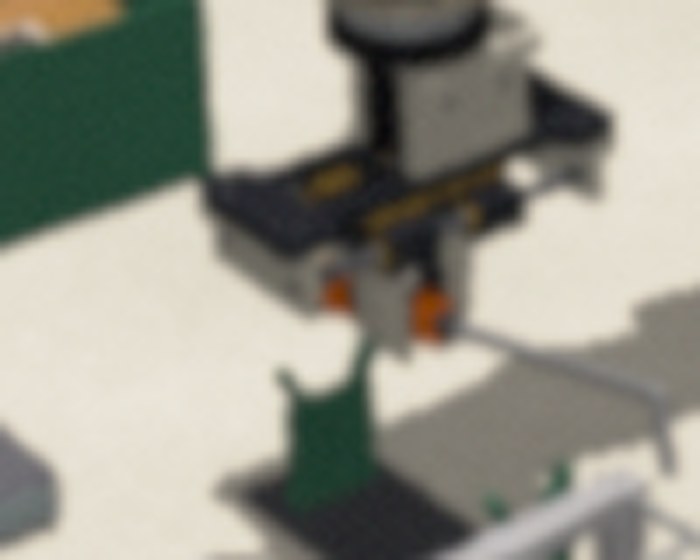

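The handle is directly over the rear saddle. I'll lower it, then finish with a light grip so the saddles level the hook.

```bash
python3 -m crank '[[[-0.1,0.05,2],0,255],[[0,0,1.5],0,255],[[0,0,0],0,255]]' 60;  python3 -m crank '[[[0,0,0.5],0,255],[[0,0,0.5],0,255],[[0,0,0],0,255]]' 12; python3 -m crank '[[[0,0,0.4],0,255],[[0,0,0.4],0,255],[[0,0,0],0,255]]'; python3 - <<'E'
from h import *
plan([.3551,-.2095,.0582],-3.84,step=4.6)
im,d=get_image("side");crop(im,240,140,340,220,7,"pics/s21.png")
E
```

```text
clock: 25.1
position: [0.3542, -0.2094, 0.0899]
ee_rot: [-2.294, -2.145, 0.0]
force: [1.4, 0.1, -1.1]
width: 0.194
clock: 25.4
position: [0.3543, -0.2096, 0.0803]
ee_rot: [2.294, 2.146, -0.0]
force: [-0.4, -0.2, -1.1]
width: 0.194
clock: 25.7
position: [0.3543, -0.2095, 0.0719]
ee_rot: [-2.294, -2.146, -0.0]
force: [0.3, -0.8, -1.2]
width: 0.194
pos [ 0.3543 -0.2095  0.0719] yaw -3.83 turn 0.0 n 1
([0.0, 0.08, 1.37], np.float64(0.0))
```

View pics/s21.png

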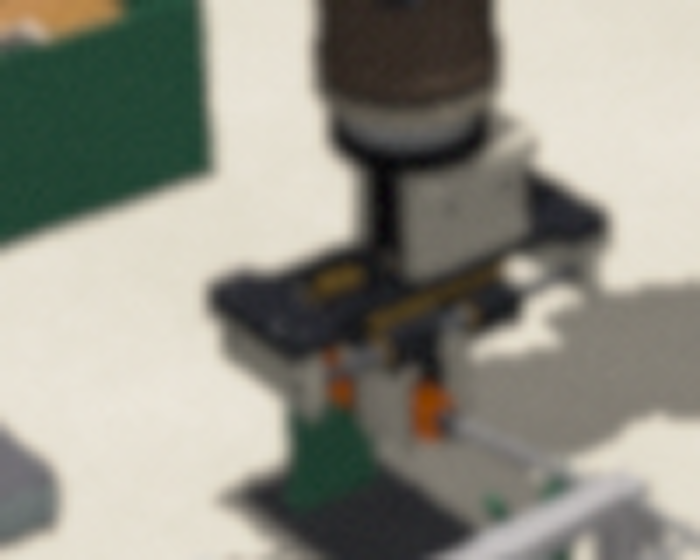

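```bash
python3 -m crank '[[[0,0.1,0.4],0,255],[[0,0,0.4],0,255],[[0,0,0],0,255]]'; python3 -m crank '[[[0,0,0.3],0,255],[[0,0,0.2],0,255],[[0,0,0],0,255]]'; python3 - <<'E'
from h import *
plan([.3551,-.2095,.0582],-3.84,step=4.6)
im,d=get_image("top");crop(im,330,240,490,340,5,"pics/t22.png")
im,d=get_image("side");crop(im,240,140,340,220,7,"pics/s22.png")
E
```

```text
clock: 26.05
position: [0.3551, -0.2095, 0.0637]
ee_rot: [-2.294, -2.146, 0.0]
force: [-0.2, -0.1, -0.8]
width: 0.197
clock: 26.35
position: [0.3552, -0.2095, 0.059]
ee_rot: [-2.294, -2.146, 0.0]
force: [0.8, -0.7, -0.9]
width: 0.192
pos [ 0.3552 -0.2095  0.059 ] yaw -3.83 turn 0.0 n 1
([0.0, -0.01, 0.08], np.float64(0.0))
```

View pics/s22.png

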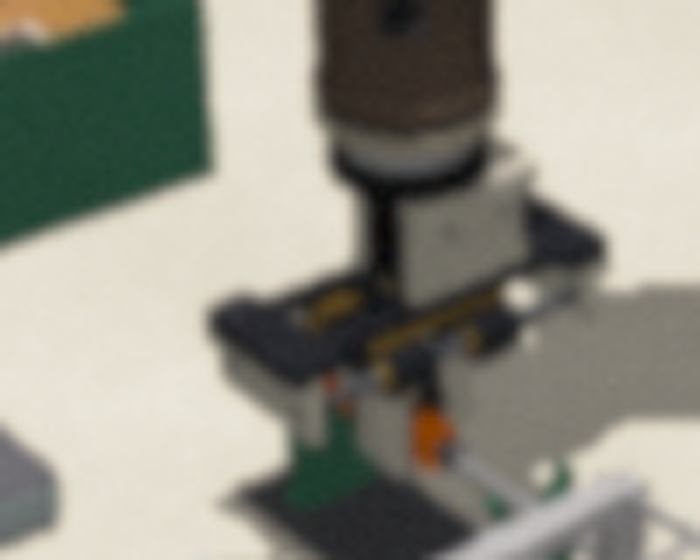

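View pics/t22.png

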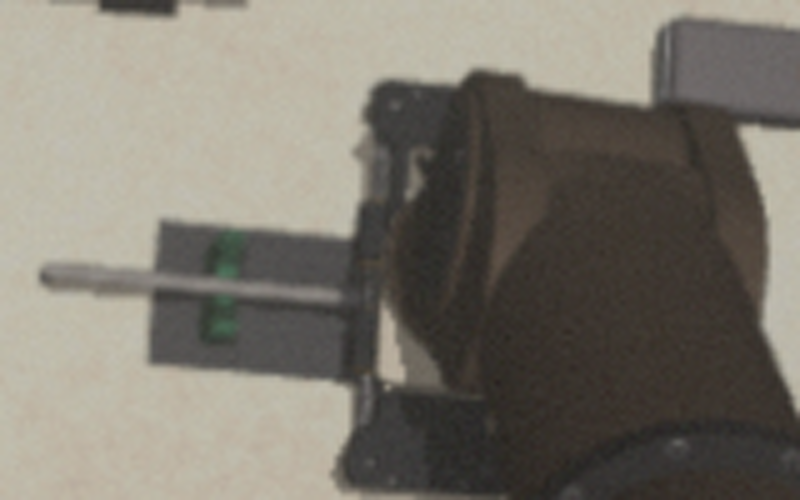

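The bend is back at crop (45,275); at the start it was (45,270). Releasing gently.

```bash
python3 -m crank '[[[0,0,0.1],0,255],[[0,0,0],0,255]]' 3; python3 -m crank '[[[0,0,0],0,190],[[0,0,0],0,150],[[0,0,0],0,80],[[0,0,0],0,0],[[0,0,0],0,0]]'; python3 -m crank '[[[0,0,0],0,0],[[0,0,-1],0,0],[[0,0,-2],0,0],[[0,0,-4],0,0],[[0,0,-4],0,0]]'; python3 - <<'E'
from h import *
im,d=get_image("top");crop(im,330,240,490,340,5,"pics/t23.png")
s=monitor.observe();print(s['position'],s['force'],yaw(s['ee_rot']),s['width'],s['joints'])
E
```

```text
clock: 26.65
position: [0.3552, -0.2097, 0.0583]
ee_rot: [2.295, 2.146, -0.0]
force: [-0.1, -0.3, -0.8]
width: 0.195
clock: 27.15
position: [0.3552, -0.2096, 0.0583]
ee_rot: [2.295, 2.146, 0.0]
force: [-0.7, 0.5, 0.7]
width: 0.554
clock: 27.65
position: [0.3547, -0.2089, 0.1698]
ee_rot: [-2.293, -2.146, -0.0]
force: [1.2, -1.6, -0.8]
width: 0.972
[ 0.35786401 -0.2099358   0.17558657] [ 3.17677005 -0.84205277  5.48046348] -3.768208761282065 0.9895019846945131 [ 0.8223504   0.18883823 -0.4770059   2.09610529  0.1136082   0.87351873
  0.21431347]
```

View pics/t23.png

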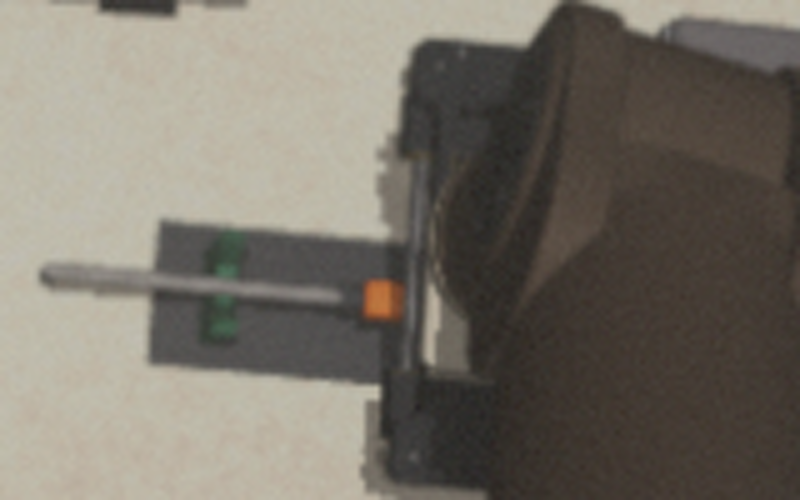

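```bash
python3 - <<'E'
from h import *
print(deproj("top",[[215.06,296.69]],z=.0845),deproj("top",[[214.57,296.33]],z=.0905))
p,R=plan([.395,.05,.24],8,step=4.8)
p,R=plan([.350,.2725,.15],20,pos=p,rv=Ro.from_matrix(R).as_rotvec(),step=4.8)
E
```

```text
[[0.3484397  0.27230494 0.0845    ]] [[0.34877866 0.27246691 0.0905    ]]
pos [ 0.3579 -0.2099  0.1756] yaw -3.77 turn -11.8 n 6
([4.36, 0.34, -1.08], np.float64(-2.0))
([4.35, 0.49, -1.08], np.float64(-2.0))
([4.33, 0.64, -1.08], np.float64(-2.0))
([4.3, 0.79, -1.08], np.float64(-2.0))
([4.27, 0.93, -1.08], np.float64(-2.0))
([4.24, 1.08, -1.08], np.float64(-2.0))
pos [0.395 0.05  0.24 ] yaw 8.0 turn -12.0 n 6
([3.78, -0.24, 1.48], np.float64(-2.0))
([3.79, -0.1, 1.48], np.float64(-2.0))
([3.79, 0.03, 1.48], np.float64(-2.0))
([3.79, 0.16, 1.48], np.float64(-2.0))
([3.78, 0.29, 1.48], np.float64(-2.0))
([3.77, 0.43, 1.48], np.float64(-2.0))
```

```bash
python3 -m crank '[[[4.0,0.3,-2],-2,0],[[4.3,0.5,-1.5],-2,0],[[4.3,0.6,-1],-2,0],[[4.3,0.8,-1],-2,0],[[4.3,0.9,-1],-2,0]]'; python3 - <<'E'
from h import *
im,d=get_image("top");np.savez("t24.npz",im=im,d=d);tote_rect(im,d);crop(im,290,120,450,330,3.5,"pics/t24.png")
E
python3 -m crank '[[[4.2,1,-1],-2,0],[[3.8,-0.2,1.5],-2,0],[[3.8,-0.1,1.5],-2,0],[[3.8,0,1.5],-2,0],[[3.8,0.2,1.5],-2,0]]';python3 -m crank '[[[3.8,0.3,1.5],-2,0],[[3,0.4,1.5],-2,0],[[0,0,0],0,0],[[0,0,0],0,0]]'; python3 - <<'E'
from h import *
plan([.349,.2724,.10],20)
E
```

```text
clock: 28.2
position: [0.3852, 0.0046, 0.2345]
ee_rot: [2.096, 2.338, 0.0]
force: [1.3, -0.2, -0.6]
width: 0.998
rect [ 0.627  -0.0205] [0.1638 0.1286] 88.83 near edge y at x=.625: -0.1004 slope deg -1.41 x range 0.5639 0.6897
clock: 28.75
position: [0.3599, 0.1957, 0.1833]
ee_rot: [1.885, 2.512, 0.001]
force: [1.4, 0.6, -0.3]
width: 1.001
clock: 29.15
position: [0.3467, 0.2617, 0.1533]
ee_rot: [-1.796, -2.577, 0.002]
force: [-0.2, -0.2, 0.5]
width: 0.998
pos [0.3467 0.2617 0.1533] yaw 20.26 turn 0.3 n 2
([0.46, 0.3, 2.66], np.float64(0.1))
([0.46, 0.3, 2.66], np.float64(0.1))
```

View pics/t24.png

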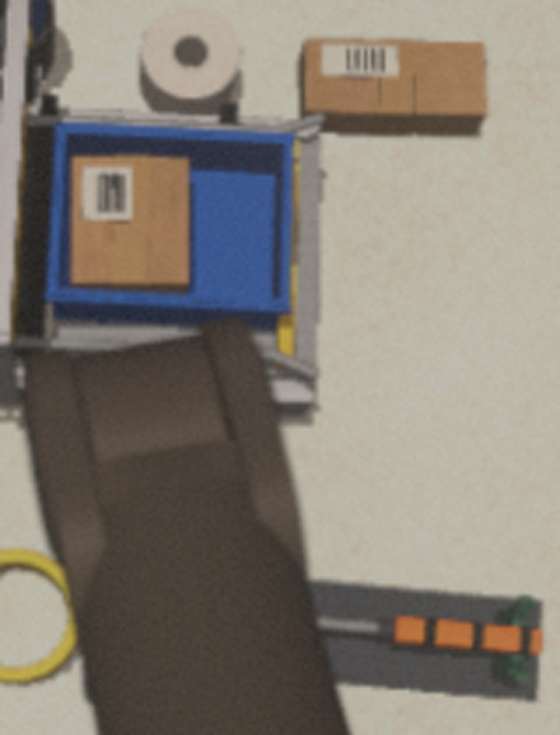

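The tote is flush and the hook lies in its rest. Next I'll lower the open jaws around the mushroom.

```bash
python3 -m crank '[[[0.5,0.3,2],0,0],[[0.5,0.3,2],0,0],[[0,0,0],0,0],[[0,0,0],0,0]]'; python3 - <<'E'
from h import *
plan([.349,.2724,.07],20)
im,d=get_image("side");crop(im,370,190,500,290,6,"pics/s25.png")
E
```

```text
clock: 29.55
position: [0.3497, 0.2721, 0.1139]
ee_rot: [1.8, 2.574, -0.001]
force: [0.3, 0.6, 0.4]
width: 1.0
pos [0.3497 0.2721 0.1139] yaw 20.08 turn 0.1 n 1
([0.06, -0.06, 4.39], np.float64(0.1))
```

View pics/s25.png

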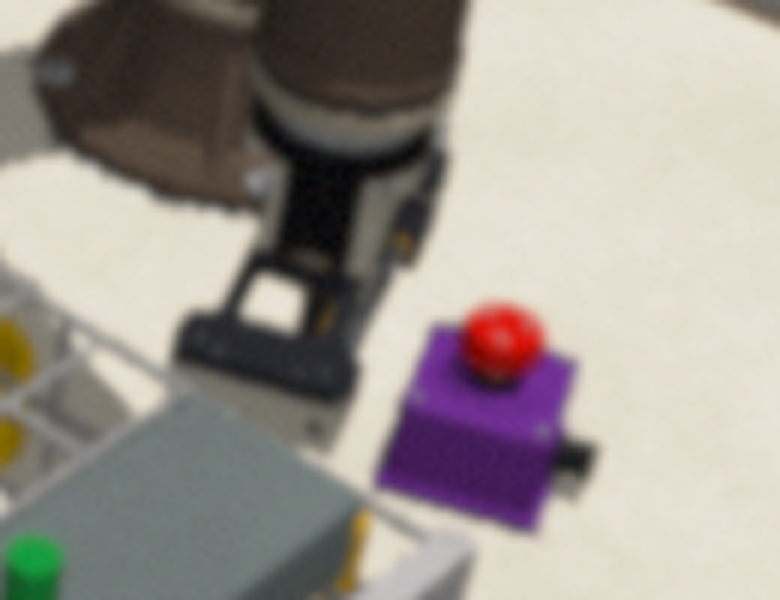

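```bash
python3 -m crank '[[[0.05,-0.05,2],0,0],[[0,0,1.5],0,0],[[0,0,0.9],0,0],[[0,0,0],0,0]]'; python3 -m crank '[[[0,0,0],0,120],[[0,0,0],0,135],[[0,0,0],0,140],[[0,0,0],0,145],[[0,0,0],0,150]]' 10; python3 -m crank '[[[0,0,0],0,255],[[0,0,0],0,255]]'
```

```text
clock: 30.0
position: [0.3487, 0.2728, 0.0692]
ee_rot: [1.799, 2.575, -0.001]
force: [0.1, 0.3, 0.8]
width: 0.998
clock: 30.5
position: [0.3488, 0.2736, 0.0694]
ee_rot: [1.798, 2.576, 0.0]
force: [1.1, -0.0, 0.3]
width: 0.616
clock: 30.7
position: [0.3488, 0.2736, 0.0693]
ee_rot: [1.798, 2.576, 0.0]
force: [9.0, 2.6, -1.2]
width: 0.444
```

```bash
python3 -m crank '[[[0,0.1,0],0,255],[[0,0,0],0,255]]'; python3 -m crank '[[[0,0,0],0,255],[[0,0,0],0,255]]'
```

```text
clock: 30.9
position: [0.3494, 0.2738, 0.0692]
ee_rot: [-1.798, -2.576, 0.001]
force: [-0.3, 0.1, 1.7]
width: 0.43
clock: 31.1
position: [0.3495, 0.2738, 0.0692]
ee_rot: [-1.798, -2.576, 0.0]
force: [-1.2, -0.4, 0.9]
width: 0.434
```

The grip is centred, with side force about zero. Turning clockwise (positive about the tool's z, which points down).

```bash
python3 -m crank '[[[0,0,0],6,255],[[0,0,0],7,255],[[0,0,0],7,255],[[0,0,0],7,255],[[0,0,0],7,255]]' 15; python3 -m crank '[[[0,0,0],7,255],[[0,0,0],2,255],[[0,0,0],0,255]]'; python3 - <<'E'
from h import *
s=monitor.observe();print(s['position'],yaw(s['ee_rot']),s['force'],s['ft_torque'],s['width'])
E
```

```text
clock: 31.6
position: [0.35, 0.2739, 0.0693]
ee_rot: [2.478, 1.931, 0.001]
force: [0.5, -1.1, 1.4]
width: 0.432
clock: 31.9
position: [0.3501, 0.2739, 0.0694]
ee_rot: [2.616, 1.739, 0.001]
force: [2.2, -0.5, 1.3]
width: 0.43
[0.35013414 0.27390136 0.06938318] -22.753202179166678 [ 2.20756845 -0.48711838  1.26762182] [-0.18975562 -0.50487178  0.03111204] 0.4301000594717021
```

```bash
python3 -m crank '[[[0,0,-0.3],0,255],[[0,0,-0.3],0,255],[[0,0,0],0,255]]';  python3 -m crank '[[[0,0,0],0,140],[[0,0,0],0,100],[[0,0,0],0,0],[[0,0,0],0,0],[[0,0,0],0,0]]'; python3 -m crank '[[[0,0,-1],0,0],[[0,0,-3],0,0],[[0,0,-4],0,0],[[0,0,-4],0,0]]'; python3 - <<'E'
from h import *
p,R=plan([.40,.03,.25],-10,step=4.8)
E
```

```text
clock: 32.2
position: [0.3501, 0.2739, 0.0754]
ee_rot: [-2.616, -1.739, -0.001]
force: [4.4, -0.1, -3.9]
width: 0.429
clock: 32.7
position: [0.3493, 0.2738, 0.0752]
ee_rot: [2.617, 1.738, -0.001]
force: [-0.3, 0.8, 0.4]
width: 0.751
clock: 33.1
position: [0.3488, 0.2738, 0.197]
ee_rot: [-2.616, -1.739, 0.002]
force: [0.9, 0.2, -0.1]
width: 1.002
pos [0.3488 0.2738 0.197 ] yaw -22.79 turn -12.8 n 6
([-3.42, 2.36, -0.88], np.float64(-2.1))
([-3.5, 2.23, -0.88], np.float64(-2.1))
([-3.58, 2.1, -0.88], np.float64(-2.1))
([-3.66, 1.96, -0.88], np.float64(-2.1))
([-3.73, 1.83, -0.88], np.float64(-2.1))
([-3.79, 1.69, -0.88], np.float64(-2.1))
```

```bash
python3 -m crank '[[[-3.4,2.3,-1],-2,0],[[-3.5,2,-1],-2,0],[[-3.6,2,-1],-2,0],[[-3.7,1.5,-1],-2,0],[[-3.7,1,-1],-2,0]]'; python3 -m crank '[[[-3.7,0,0],0,0],[[-4,0,0],0,0],[[-4,0,0],0,0],[[-4,-0.5,0],0,0],[[0,0,0],0,0]]';  python3 - <<'E'
from h import *
im,d=get_image("top");np.savez("t26.npz",im=im,d=d);tote_rect(im,d)
cv2.imwrite("pics/t26.png",im[:,:,::-1])
hsv=cv2.cvtColor(im,cv2.COLOR_RGB2HSV)
red=((hsv[...,0]<6)|(hsv[...,0]>174))&(hsv[...,1]>150)&(hsv[...,2]>100)
m=red.copy();m[:]=0;m[280:318,200:236]=red[280:318,200:236];v,u=np.where(m);P=cloud("top",d,m);print("yellow box head z",np.median(P[:,2]),u.mean(),v.mean(),m.sum())
m[:]=0;m[340:390,180:230]=red[340:390,180:230];print("purple z",np.median(cloud("top",d,m)[:,2]))
s=monitor.observe();print(s['position'],s['clock'])
E
```

```text
clock: 33.6
position: [0.3749, 0.0737, 0.2464]
ee_rot: [2.454, 1.961, 0.001]
force: [0.4, -0.6, -0.3]
width: 0.997
clock: 34.1
position: [0.3332, -0.0806, 0.2456]
ee_rot: [2.461, 1.952, -0.002]
force: [0.6, 0.0, -0.0]
width: 0.999
rect [ 0.6267 -0.0205] [0.1633 0.1278] 88.6 near edge y at x=.625: -0.1004 slope deg -1.46 x range 0.5639 0.6872
yellow box head z 0.09208363217859006 214.6122448979592 296.5578231292517 147
purple z 0.092292876742746
[ 0.33428611 -0.07837023  0.2457701 ] 34.15
```

View pics/t26.png

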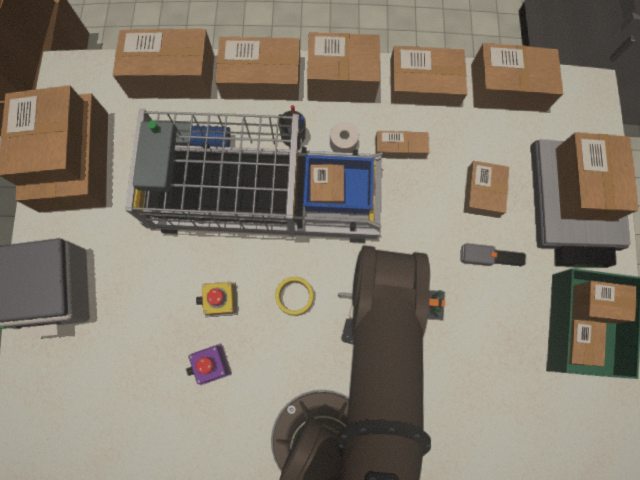

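The stop is up again (92.1 mm, the same as at the start). I'll move the arm off the hook for a clear last check.

```bash
python3 -m crank '[[[4,0,0],0,0],[[4,0,0],0,0],[[4,0,0],0,0],[[4,0,0],0,0],[[0,0,0],0,0]]';  python3 - <<'E'
from h import *
np.set_printoptions(precision=4,suppress=True)
im,d=get_image("top");f0=np.load("m0.npz")
crop(im,280,130,460,330,3.5,"pics/t27.png")
hsv=cv2.cvtColor(im,cv2.COLOR_RGB2HSV);h0=cv2.cvtColor(f0['im'],cv2.COLOR_RGB2HSV)
for q,dd in((h0,f0['d']),(hsv,d)):
    m=(q[...,0]>6)&(q[...,0]<16)&(q[...,1]>170)&(q[...,2]>110);m[:285]=0;m[315:]=0;m[:,:385]=0;m[:,455:]=0
    v,u=np.where(m);P=cloud("top",dd,m);print("orange",m.sum(),u.mean(),v.mean(),u.min(),u.max(),np.median(P,0))
for r in masks_of("hook","top")[:3]:
    m=r['region'];v,u=np.where(m)
    if u.min()>320:
        P=deproj("top",np.c_[u,v],z=.08);c=P.mean(0);w=np.linalg.svd((P-c)[:,:2])[2][0];w=w*np.sign(w[1]);t=(P-c)[:,:2]@w
        print("hook",r['score'],w,"origin",c[:2]+w*(t.max()-.219),"z",np.percentile(cloud("top",d,m)[:,2],[10,50,90]))
tote_rect(im,d)
im,d=get_image("side");cv2.imwrite("pics/s27.png",im[:,:,::-1])
s=monitor.observe();print(s['position'],s['clock'],s['force'])
E
```

```text
clock: 34.65
position: [0.3714, 0.0855, 0.2462]
ee_rot: [-2.447, -1.969, -0.005]
force: [0.1, 0.5, 0.4]
width: 1.0
orange 2 426.5 299.0 420 433 [ 0.3572 -0.2462  0.0875]Traceback (most recent call last):
  File "<stdin>", line 8, in <module>
  File "h.py", line 18, in cloud
    v,u=np.where(m&(d>0)); return deproj(cam,np.c_[u,v],depth=d[v,u])
                                  ~~~~~~^^^^^^^^^^^^^^^^^^^^^^^^^^^^^
  File "h.py", line 6, in deproj
    n=cv2.undistortPoints(uv,K,np.array(c['D'])).reshape(-1,2); r=np.c_[n,np.ones(len(n))]
      ~~~~~~~~~~~~~~~~~~~^^^^^^^^^^^^^^^^^^^^^^^
cv2.error: OpenCV(4.12.0) /io/opencv/modules/calib3d/src/undistort.dispatch.cpp:347: error: (-215:Assertion failed) CV_IS_MAT(_src) && CV_IS_MAT(_dst) && (_src->rows == 1 || _src->cols == 1) && (_dst->rows == 1 || _dst->cols == 1) && _src->cols + _src->rows - 1 == _dst->rows + _dst->cols - 1 && (CV_MAT_TYPE(_src->type) == CV_32FC2 || CV_MAT_TYPE(_src->type) == CV_64FC2) && (CV_MAT_TYPE(_dst->type) == CV_32FC2 || CV_MAT_TYPE(_dst->type) == CV_64FC2) in function 'cvUndistortPointsInternal'
```

View pics/t27.png

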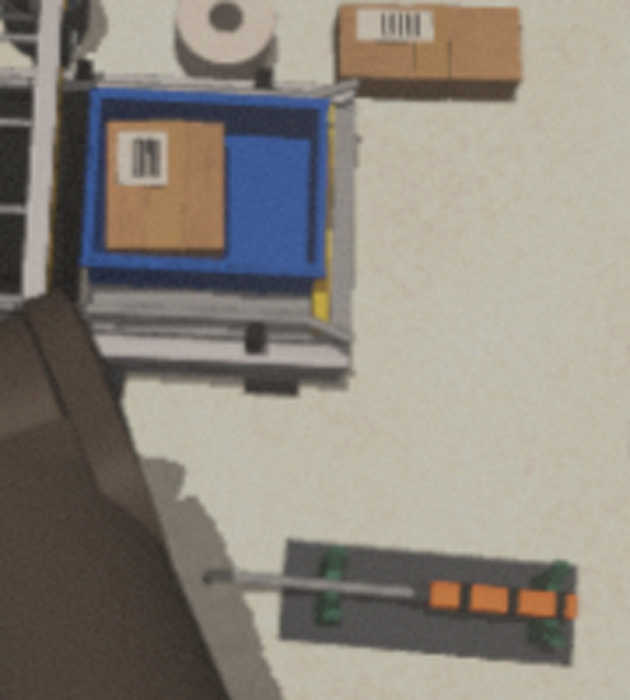

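```bash
python3 - <<'E'
from h import *
np.set_printoptions(precision=4,suppress=True)
im,d=get_image("top")
for r in masks_of("hook","top")[:4]:
    m=r['region'];v,u=np.where(m)
    if u.min()>320:
        P=deproj("top",np.c_[u,v],z=.08);c=P.mean(0);w=np.linalg.svd((P-c)[:,:2])[2][0];w=w*np.sign(w[1]);t=(P-c)[:,:2]@w
        print("hook",r['score'],m.sum(),w,"origin front/back",c[:2]+w*(t.max()-.219),c[:2]+w*(t.min()+.045),"z",np.percentile(cloud("top",d,m)[:,2],[10,50,90]))
tote_rect(im,d)
im,d=get_image("side");cv2.imwrite("pics/s28.png",im[:,:,::-1])
s=monitor.observe();print(s['position'],s['clock'],s['force'])
E
```

```text
hook 0.85 617 [0.0676 0.9977] origin front/back [ 0.3517 -0.2475] [ 0.3517 -0.2471] z [0.0684 0.0852 0.0911]
rect [ 0.6263 -0.0205] [0.1635 0.1289] 88.73 near edge y at x=.625: -0.1003 slope deg -1.48 x range 0.5639 0.6872
[0.3704 0.079  0.2453] 34.85 [ 0.3922 -0.1836  0.1805]
```

View pics/s28.png

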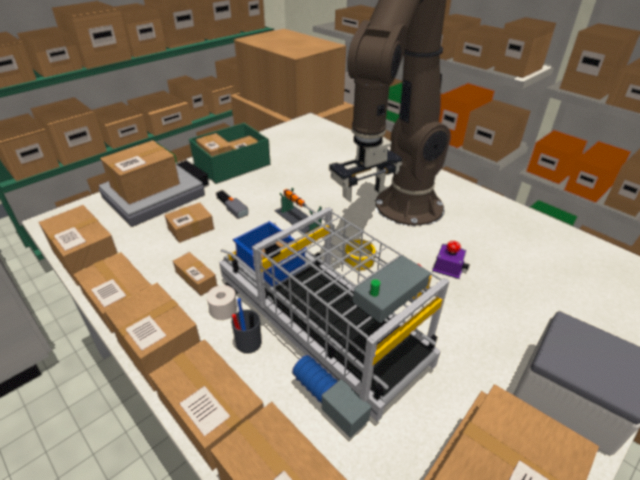

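The side view shows the tote on the outfeed at (268,250), the hook on its rest at (295,200) and the hand clear of everything. The hook origin is within 2 mm of where it began. Handing in.

```bash
python3 - <<'E'
from cell import workorder
print(workorder.sign_off())
E
```

```text
the job is handed in; nothing more can be done
None
```

The job is handed in at about 35 s of the 72 s allowed, with every step done in the order you gave. I saw no verdict, so what follows is my own checks.

- **Emergency stop:** I pressed the yellow box's stop until it latched; the head read 86 mm, against 92 mm when up. I twisted it about 43° clockwise only after the hook was back. It now reads 92.1 mm, the same as at the start.
- **Tote:** I tilted the hook about 13.6° nose-up so its tip could pass under the bar and over the rim, then drew the tote out with 2–4 N. It rests flat against the end stop, within about 0.5° of square, with the parcel inside.
- **Hook:** It lies in both saddles, within about 2 mm and 0.1° of where it started.
- **Everything else:** The rolls, cartons and pen pot look unmoved in the last pictures, though I did not measure them. The robot touches nothing.

**Less certain:**
- **Gap at the end stop:** The rim reads about 2 mm past the stop face. That is the same offset it showed when it first touched, so I take it as camera error and the real gap as close to zero.
- **Final pull:** The pull levelled off at about 8.5 N and the rim leaned roughly 4 mm towards the stop, about 3.5° of tilt. It settled back flat when I eased off, well inside the 30 N and 20° limits.

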